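# Unlock the battery quarantine box and post the cell

## Task

Take the big key from its wooden cradle, stand it fully home in the lock on top of the grey quarantine box and let go of it, then take it again by its bow and turn it a quarter turn clockwise to the stop, which frees the spring flap. Then push the flat battery cell from the bench in through the flap, so that it lies inside and the flap swings shut behind it. Leave the key in the lock, turned, and leave the loupe, the cutters and the solder reel where they are.

Things in the scene. Friction and masses are not known exactly. Their poses are not given: they have to be found in the camera images.
- box: Grey sheet-metal quarantine box, fixed, 160 deep (x) x 250 wide (y) x 118 high, flat deck. Origin: centre of its footprint at bench level; front wall (outer face at x = -75 mm) faces -x, to the robot; z up. Lock on the deck at x = -35, y = -75, in a round steel collar 70 in diameter, 12 high. Inner floor 71 mm below the step's top. A monitor stands behind it on the left.
- step (a point): Middle of the flat top of the solid loading step before the port, 75 mm over the bench; axes as the box. The step reaches 38 mm to either side in x (from its front edge to the front wall) and 60 mm to either side in y; no rails. It runs on through the port to an inner edge 19 mm behind the front face: a cell pushed until its rear end is level with the face tips over that edge and falls in.
- port (a point): Middle of the lower edge of the port, on the front face of the box, level with the step's top; axes as the box. The port is 80 wide (y) x 30 high; the deck is 43 mm above the step. The way in is +x.
- flap (a joint): Aluminium flap 76 x 32 mm that closes the port, hinged along its top edge, swings inward (rad, 0 = shut, opens to 1.4). A weak spring (under 0.5 N at the lower edge) shuts it. While the lock is not turned, a cam tongue behind it bars it.
- plug (a joint): Brass lock cylinder with vertical axis (rad): 0 = locked, grows clockwise seen from above, stop at 1.571 = unlocked. Starts near 0. Friction 0.06 N m: it stays where it is left.
- keyhole (a point): Centre of the keyway's mouth, on the top face of the brass cylinder (134 mm over the bench). The keyway goes straight down 42 mm, 23 mm along this point's x and 11 mm along its y, with chamfered mouth. The frame turns with the cylinder; z up; when locked its axes are those of the box.
- cradle: Fixed wooden cradle, 150 x 60 mm base, 8 high, with two posts 40 wide (y) that carry the key level along the cradle's x axis; posts 10 thick at x = +65 and x = -38 mm, with low ears up to 47 and 45 mm high. Between the posts the key is free on both sides and underneath (38 mm).
- key_mid (a point): Middle of the steel key's axis; key 190 long, 150 g. x to the tip, y across the flat of blade and bow, z across their thickness. Square shank 12 x 12 from x = +47 to -50 mm; round flat bow 46 in diameter, 10 thick (z), centred at x = -72. Starts level, 46 mm over the bench, tip to the left or left and away from the robot.
- key_tip (a point): End of the blade, on the axis; axes as key_mid. From here back: blade 40 long, 20 (y) x 8 (z), last 8 mm tapered to 15 x 5; then a collar 8 long, 28 x 18, that seats on the cylinder when home. Fits either way round (half turn). Held by the shank with the hand leaning 45 degrees back over the bow, a half turn about the hand's own axis brings it upright, tip down.
- cell_mid (a point): Centre of the flat grey rectangular battery cell, 45 (x) x 60 (y) x 9 (z) mm, lying flat on the bench; z up. It goes through the port with a short edge leading.
- loupe: Bystander: black loupe, 45 in diameter, 28 high; origin at the centre of its underside.
- cutters: Bystander: black-handled side cutters, 100 long, lying on the bench; origin at the centre of the underside.
- reel: Bystander: small solder reel, 54 in diameter, 36 high; origin at the centre of its underside.

How it is judged:
By the outcome, as a careful person would: the job done as asked, in the order asked, and still so for the second after the job is handed in, with the robot touching nothing.
It also fails if it takes over 72 s, if anything falls off the work surface, if the arm or the gripper's body presses on something with over 40 N, if the wrist force passes 120 N, or if a joint passes its speed limit or range.

## Robot

A 6-joint arm with a two-finger parallel gripper is mounted at the origin on the work surface; the furniture and walls round the work are solid. World frame = base frame: x ahead of the robot, y to its left, z up, the work surface at z = 0. Lengths are in m, angles in rad, forces in N, time in s.
With the tool pointing down it reaches from about 0.375 to 0.925 m from the base axis. Payload 5.7 kg.
Tool frame: the origin (TCP) lies on the centre line of the jaws, within the pads' length; the fingertips stand 14 mm ahead of it and the grasp point (between the pads) lies 5 mm behind it; z points along the fingers, y is the line along which they close (so a half turn about z gives the same grasp; the last joint's range is limited). The gripper opens to 88 mm and grips with 3 to 60 N. Pads are 20 mm wide; open, the fingers measure 115 mm over their backs; the gripper's body (75 mm by 178 mm) begins 61 mm behind the grasp point.
Start: joints at [-1.24, 0.359, 1.51, -0, 1.272, -0.115], TCP at [0.259, -0.541, 0.237] pointing down, gripper open.
Joint ranges: [-2.97, 2.97], [-1.01, 2.36], [0.21, 2.38], [-0.96, 4.11], [0.2, 2.71], [-2.98, 2.98]. Speed limits (rad/s): [2.39, 2.39, 3.14, 3.14, 3.14, 3.14].

## Interface

Orientations are given as a rotation vector (axis times angle).
In Python, from plant import readout, imaging, job gives the robot as it stands.
- The arm moves only by the tool jog_arm, never from a script. Its argument "increments" is a list of rows, each an object with "jaw": the closure, from 0 (fully open) to 1 (shut); "linear": the shift along the tool's x, y, z scaled (see below), a list of three; "twist": the turn about the tool's z scaled (see below). A call has 1 to 8 rows; each row is the pose to reach, as a shift and turn from the pose commanded when the call began, along the tool's axes at that moment, turning the shorter way round; what a row does not reach only later rows make up. The controller multiplies each number of a shift by 25 cm and each number of a turn by pi rad. A row lasts 1/12 s, in which the tool goes at most 41.7 mm and 7.16 degrees, less where a joint would pass 70% of its speed; a pose out of reach is approached as far as the arm can. A call with a number of a shift or a turn outside -1 to 1 is refused whole. A call with a gripper value outside its range is refused whole. The fingers move at their own pace and stop on an object; "force" is the grip in N (left out, the last holds). Time passes only in rows, so rows that repeat a pose let the fingers close. It gives the time, the measured TCP pose, the force, the opening and the grip force at its end, in the units of the state.
- readout.get_state(): the state, without advancing time (a new reading comes with each control period).
- imaging.read_camera(name): name is "side" or "top"; returns a dict with "image" (384x512x3 uint8, red, green, blue), "intrinsics" (3x3 intrinsics, pixels), "R" (3x3) and "t" (3): a world point X has camera coordinates R X + t. Camera axes: x right, y down, z forward; pixel columns grow to the right and rows downward; lengths in m; the calibration is good to about 2 mm. A picture is of the moment at which its call begins. There is no depth.
- job.job_done(): hands the job in; it is judged then, once.
Trained networks look in the newest picture that a camera, given by its name, has taken for a name from the list of things; names that differ only in an ending like _2 or _b are one class to them, and where a whole thing is asked for, a point or a joint stands for the part that bears it (a point fixed in the world has none). Each returns a list of dicts, best first, with "confidence" (0 to 1); they miss things now and then, are a little off and sometimes report something else, mostly with a low value. They report only what shows in the picture. A call takes as long as a camera call.
- imaging.find_in(label, camera): "at" ([x, y, z] in m, in the coordinates of the camera as it stood for that picture, good to about 4 mm: the middle of the surface that is visible of it).
- imaging.place_of(label, camera): "at" ([x, y, z] in m, in the coordinates of the camera as it stood for that picture, good to about 4 mm: a listed point, or the origin of a listed thing).
The state is a dict: "time": time; "q": joint angles; "joint_velocities": joint speeds; "joint_efforts": joint torques, N m; "ee_pos": TCP position; "ee_rot": TCP orientation; "force": force on the tool from outside, world axes, zero at the start; "moment": the same for the moment, N m; "finger_gap": finger opening in m; "grasp_force": force on a finger pad.
Only numpy, scipy, OpenCV 4.12 (cv2) and the standard library are available. Lean on these libraries where they do the work, as an engineer would, in place of code of your own. Each camera call takes 0.05 s, during which the arm holds its last target. There are 200 camera calls.

## Working session

There is one attempt and no reset: what is moved stays moved. The work goes in short steps, Python scripts to look and compute and a tool call to move; the robot and the scene stay as the last step left them, time stands still between calls to the robot, and variables do not carry over. Pictures are saved under pics/ and viewed, at most 10 in all, crops included, and the job is handed in when it is done.

Besides the shell and the picture viewer there is one more tool, called after "Request:" by a JSON object that holds its "fn" and its "kwargs", one argument or row to a line. jog_arm: Moves the arm, as the interface text tells. Its arguments: {"type":"object","properties":{"increments":{"type":"array"},"force":{"type":"number"}},"required":["increments"]}

```bash
ls; mkdir -p pics
cat > h.py <<'E'
import numpy as np, cv2
from scipy.spatial.transform import Rotation as Ro
from plant import readout, imaging, job
np.set_printoptions(precision=4,suppress=True)
def look(cam,save=None):
    c=imaging.read_camera(cam)
    if save: cv2.imwrite(f'pics/{save}.png',cv2.cvtColor(c['image'],cv2.COLOR_RGB2BGR))
    return c
def place(label,cam,c,f='place_of'):
    R,t=np.array(c['R']),np.array(c['t'])
    return [(round(d['confidence'],2),R.T@(np.array(d['at'])-t)) for d in getattr(imaging,f)(label,cam)]
def proj(c,X):
    p=np.array(c['R'])@X+c['t']; p=np.array(c['intrinsics'])@p; return p[:2]/p[2]
E
python3 - <<'E'
from h import *
s=readout.get_state(); print(s)
for cam in ['top','side']:
    c=look(cam,cam+'0'); print(cam,c['intrinsics'],-np.array(c['R']).T@c['t'],np.array(c['R']))
    for l in ['box','step','port','keyhole','cradle','key_mid','key_tip','cell_mid','loupe','cutters','reel']:
        print(l,place(l,cam,c)[:2])
E
```

```text
pics
{'time': 0.0, 'q': array([-1.2401,  0.3595,  1.5114,  0.    ,  1.2725, -0.1151]), 'joint_velocities': array([ 0.0001, -0.0005,  0.0003, -0.0015, -0.0001, -0.0013]), 'joint_efforts': array([  0.0005, -51.5368, -27.0726,   0.0675,   0.0349,  -0.0001]), 'ee_pos': array([ 0.2585, -0.5407,  0.2358]), 'ee_rot': array([-3.0622, -0.6941,  0.0003]), 'force': array([1.0735, 0.3491, 0.466 ]), 'moment': array([ 0.0281, -0.0581, -0.0106]), 'grasp_force': 0.0, 'finger_gap': 0.0878174548112022}
top [[488.5731   0.     250.1952]
 [  0.     488.5731 190.9559]
 [  0.       0.       1.    ]] [ 0.3191 -0.0536  1.2159] [[-0.0128 -0.9999 -0.0107]
 [-0.9872  0.0143 -0.1589]
 [ 0.159   0.0086 -0.9872]]
box [(0.62, array([ 0.6064, -0.0223,  0.0006]))]
step [(0.74, array([0.4944, 0.0371, 0.0742])), (0.23, array([ 0.5273, -0.3265,  0.0443]))]
port [(0.81, array([0.5352, 0.0419, 0.0755]))]
keyhole [(0.63, array([ 0.5719, -0.0977,  0.1336]))]
cradle []
key_mid [(0.55, array([ 0.5244, -0.3218,  0.0482])), (0.41, array([0.5321, 0.0399, 0.0791]))]
key_tip [(0.65, array([ 0.5413, -0.2255,  0.0436]))]
cell_mid [
[... 171 characters left out ...]
 0.173 , -0.0006]))]
side [[385.5556   0.     258.5092]
 [  0.     385.5556 194.5944]
 [  0.       0.       1.    ]] [ 0.2433 -0.8684  0.4584] [[ 0.9535 -0.3014 -0.0025]
 [-0.1211 -0.3755 -0.9189]
 [ 0.276   0.8764 -0.3945]]
box [(0.6, array([ 0.6055, -0.0207,  0.0017]))]
step [(0.84, array([0.4931, 0.0358, 0.0759]))]
port [(0.85, array([0.5297, 0.0413, 0.0778]))]
keyhole [(0.74, array([ 0.5687, -0.0938,  0.1316]))]
cradle [(0.95, array([ 0.5252, -0.3191, -0.0026]))]
key_mid [(0.74, array([ 0.5264, -0.3256,  0.0503]))]
key_tip [(0.83, array([ 0.5422, -0.2295,  0.0464]))]
cell_mid []
loupe []
cutters [(0.46, array([0.529 , 0.0418, 0.0778])), (0.37, array([ 0.3746, -0.1206, -0.0002]))]
reel []
```

Run:
```python
import cv2,numpy as np
a=cv2.imread('pics/top0.png');b=cv2.imread('pics/side0.png')
cv2.imwrite('pics/t.png',cv2.resize(a,(800,600)));cv2.imwrite('pics/s.png',cv2.resize(b,(800,600)))
```

```text
(no output)
```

View pics/t.png

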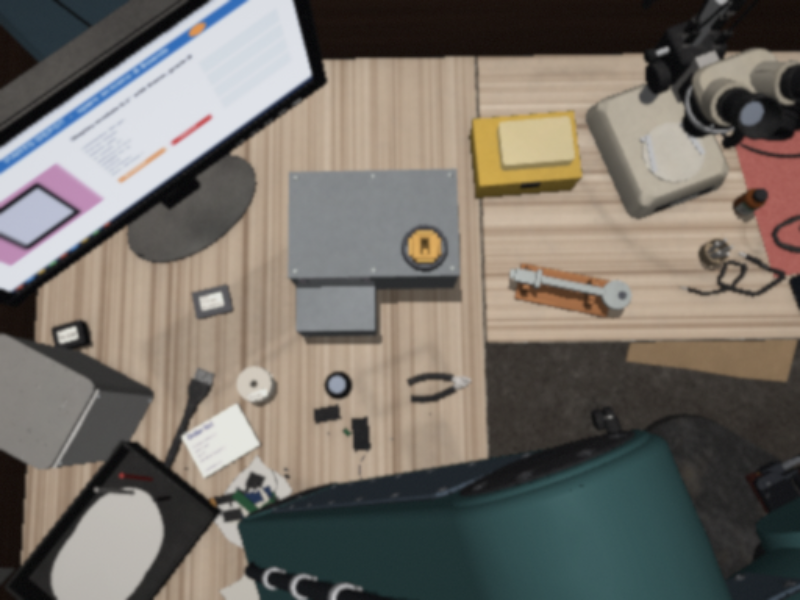

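View pics/s.png

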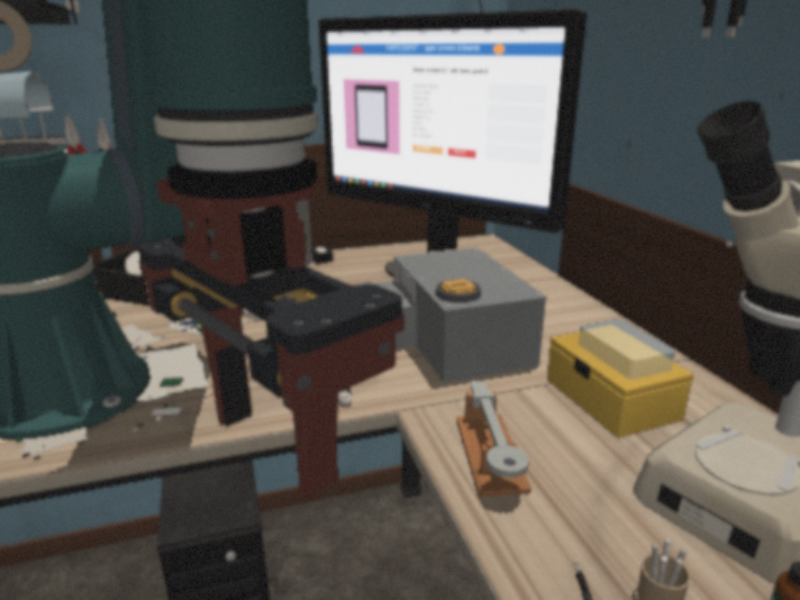

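The top view shows the tip of the key at (520,275) and the bow at (616,295). The lock is at (424,247), the cell at (212,300) and the step at (337,308). The side view confirms the key is level in its cradle. My plan is to grip the bow by its edges, with the tool pointing down, and let the key swing down to hang.

```bash
cat >> h.py <<'E'
def back(c,uv,z):
    R,t=np.array(c['R']),np.array(c['t']);d=R.T@np.linalg.inv(c['intrinsics'])@np.array([*uv,1.]);o=-R.T@t
    return o+d*(z-o[2])/d[2]
def plan(p,ydeg=None):
    """linear, twist for target TCP p with tool y at world heading ydeg (mod 180), tool down"""
    s=readout.get_state();R=Ro.from_rotvec(s['ee_rot']).as_matrix()
    cur=np.degrees(np.arctan2(R[1,1],R[0,1]))
    l=R.T@(np.array(p)-s['ee_pos'])
    tw=0 if ydeg is None else (cur-ydeg+90)%180-90   # +twist = clockwise from above
    print('t',round(s['time'],2),'tcp',s['ee_pos'],'tooly',round(cur,2),'tilt',np.round(R[:,2],3),'q',s['q'],'F',s['force'],'gap',round(s['finger_gap'],4))
    print('linear',np.round(l/.25,3),'twist',round(tw/180,4),'rows',round(max(np.linalg.norm(l)/.0417,abs(tw)/7.16),1))
E
python3 - <<'E'
from h import *
P={k:[] for k in ['box','step','port','keyhole','key_mid','key_tip','cell_mid','plug','flap']}
for i in range(5):
  for cam in ['top','side']:
    c=look(cam); 
    if cam=='top': ct=c
    for l in P:
        r=place(l,cam,c,'find_in' if l in('plug','flap') else 'place_of')
        if r and r[0][0]>.5: P[l].append((cam,r[0][1]))
for l in P:
    for cam in ['top','side']:
        a=[x for k,x in P[l] if k==cam]
        if a: print(l,cam,len(a),np.median(a,axis=0))
for n,uv in dict(tl=(290,172),tr=(458,170),br=(458,278),bl=(288,278)).items(): print(n,back(ct,np.array(uv)*.64,.118))
print('bow',back(ct,np.array((616,295))*.64,.051),'lock',back(ct,np.array((424,247))*.64,.134))
im=cv2.imread('pics/top0.png')
a=cv2.resize(im[140:210,310:420],None,fx=7,fy=7,interpolation=3)[:490,:770]
b=cv2.resize(im[100:220,110:300],None,fx=4,fy=4,interpolation=3)
cv2.imwrite('pics/a.png',a);cv2.imwrite('pics/b.png',b)
E
```

```text
box top 5 [ 0.6065 -0.0233 -0.0005]
box side 5 [ 0.6048 -0.0219 -0.0013]
step top 5 [0.4948 0.0396 0.0748]
step side 4 [0.4918 0.0403 0.0758]
port top 5 [0.533  0.0415 0.0751]
port side 4 [0.5296 0.041  0.0772]
keyhole top 5 [ 0.5737 -0.097   0.1322]
keyhole side 5 [ 0.5702 -0.0925  0.1339]
key_mid top 5 [ 0.5251 -0.3226  0.0462]
key_mid side 5 [ 0.5259 -0.3234  0.0476]
key_tip top 5 [ 0.5398 -0.2273  0.0444]
key_tip side 5 [ 0.5416 -0.2275  0.0462]
cell_mid top 4 [0.5163 0.2486 0.006 ]
cell_mid side 1 [ 0.3739 -0.1237 -0.0028]
plug top 5 [ 0.5735 -0.0897  0.1354]
plug side 4 [ 0.5689 -0.1034  0.1335]
flap side 1 [0.5337 0.038  0.0885]
tl [0.6899 0.1047 0.118 ]
tr [ 0.6889 -0.1469  0.118 ]
br [ 0.5246 -0.1425  0.118 ]
bl [0.5283 0.1063 0.118 ]
bow [ 0.5069 -0.3906  0.051 ] lock [ 0.5681 -0.0932  0.134 ]
```

View pics/a.png

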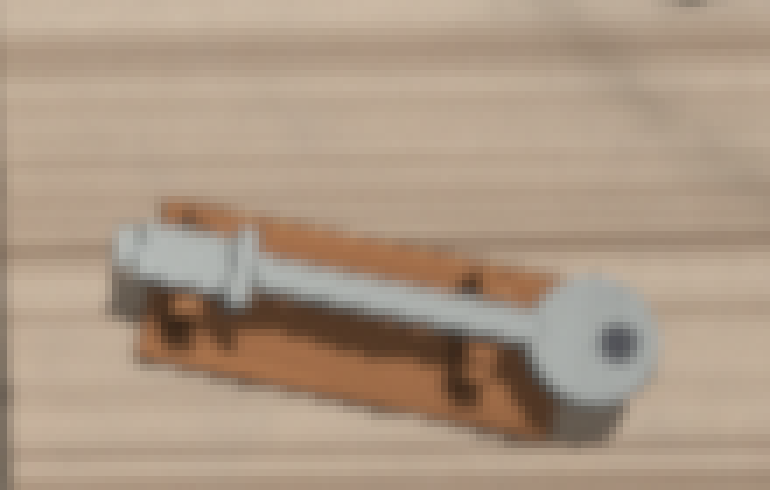

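View pics/b.png

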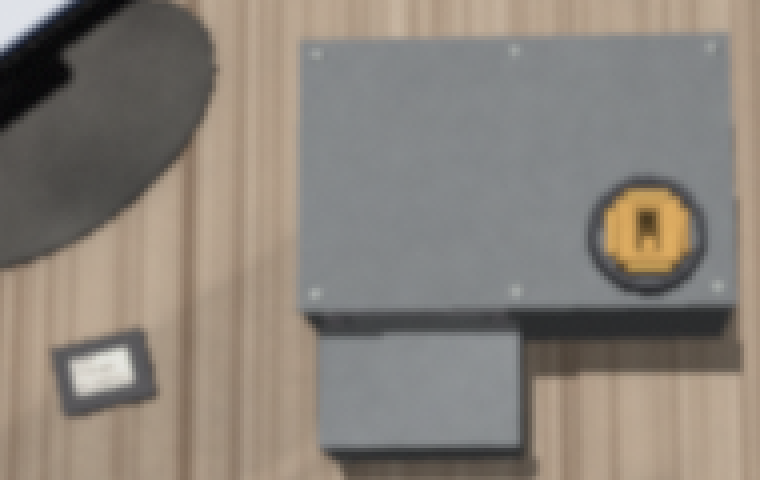

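The crops show the bow centre at (597,340) in a.png and the tip at (118,250). In b.png the lock centre is at (647,235) and the front edge of the deck runs from (300,308) to (735,305). The cell corners are at about (52,350), (145,330), (157,395) and (68,415).

Run:
```python
from h import *
c=look('top')
A=lambda u,v:((u+.5)/7-.5+310,(v+.5)/7-.5+140)
B=lambda u,v:((u+.5)/4-.5+110,(v+.5)/4-.5+100)
b=back(c,A(597,340),.051);t=back(c,A(118,250),.05);print('bow',b,'tip',t,'L',np.linalg.norm(t-b),'yaw',np.degrees(np.arctan2(*(t-b)[[1,0]])))
P=[back(c,B(*p),.118) for p in[(300,308),(735,305),(728,35),(302,40)]];print(np.array(P)); 
for i,j in((1,0),(2,3),(0,3),(1,2)): print(np.degrees(np.arctan2(*(P[j]-P[i])[[1,0]])))
print('center',np.mean(P,0));print('lock',back(c,B(647,235),.130))
S=[back(c,B(*p),.075) for p in[(320,447),(521,445),(319,330),(521,330)]];print('step',np.array(S))
Q=[back(c,B(*p),.009) for p in[(52,350),(145,330),(157,395),(68,415)]];print('cell',np.array(Q),np.mean(Q,0))
for i,j in((1,0),(2,3),(2,1),(3,0)): print(np.degrees(np.arctan2(*(Q[j]-Q[i])[[1,0]])),np.linalg.norm(Q[j]-Q[i]))
# key pts by networks projected
for X in ([.5133,-.3947,.051],[.5408,-.2274,.05]): print(proj(c,np.array(X)),A(597,340),A(118,250))
# cell fine by thresholding / minAreaRect
im=c['image'][175:215,115:160]; m=(im.mean(2)<120).astype(np.uint8)
cs,_=cv2.findContours(m,0,1);k=max(cs,key=cv2.contourArea);r=cv2.minAreaRect(k);bx=cv2.boxPoints(r)+[115,175]
Q=[back(c,p,.009) for p in bx];print('cell2',np.mean(Q,0));
for i in (0,1): print(np.degrees(np.arctan2(*(Q[i+1]-Q[i])[[1,0]])),np.linalg.norm(Q[i+1]-Q[i]))
plan([b[0],b[1],.18],-10)
```

```text
bow [ 0.5085 -0.3922  0.051 ] tip [ 0.5426 -0.2289  0.05  ] L 0.16679504807391726 yaw 78.17905308798653
[[ 0.5313  0.1056  0.118 ]
 [ 0.5293 -0.1432  0.118 ]
 [ 0.69   -0.1435  0.118 ]
 [ 0.691   0.1058  0.118 ]]
89.55053146445955
89.7585549000105
0.06917285381610751
-0.07921186066156241
center [ 0.6104 -0.0188  0.118 ]
lock [ 0.5683 -0.0934  0.13  ]
step [[ 0.4562  0.0994  0.075 ]
 [ 0.4557 -0.0189  0.075 ]
 [ 0.5261  0.1005  0.075 ]
 [ 0.5244 -0.0195  0.075 ]]
cell [[0.5278 0.2772 0.009 ]
 [0.5397 0.2189 0.009 ]
 [0.4983 0.2105 0.009 ]
 [0.4865 0.266  0.009 ]] [0.5131 0.2432 0.009 ]
101.54457888762147 0.05947987936280937
102.03838307670695 0.05671230138796962
11.460014011927617 0.042265276564500805
15.167870954156218 0.04283963123161947
[395.7897 186.147 ] (394.8571428571429, 188.14285714285714) (326.42857142857144, 175.28571428571428)
[325.8323 176.0344] (394.8571428571429, 188.14285714285714) (326.42857142857144, 175.28571428571428)
cell2 [0.5124 0.2436 0.009 ]
-79.30296037549745 0.06184891829569095
-167.7186292704623 0.04816058862385593
t 6.25 tcp [ 0.2587 -0.5413  0.2366] tooly -64.46 tilt [-0.  0. -1.] q [-1.2401  0.3588  1.5104 -0.      1.2725 -0.1151] F [-0.7003  0.6477 -0.4798] gap 0.0882
linear [ 1.159 -0.108  0.227] twist -0.3025 rows 7.6
```

Request:
{"fn": "jog_arm", "kwargs": {
  "increments": [
    {"jaw": 0,"linear": [0.3,-0.03,0],"twist": -0.15},
    {"jaw": 0,"linear": [0.6,-0.06,0],"twist": -0.297},
    {"jaw": 0,"linear": [0.9,-0.1,0.1],"twist": -0.297},
    {"jaw": 0,"linear": [0.9,-0.1,0.1],"twist": -0.297},
    {"jaw": 0,"linear": [0.9,-0.1,0.1],"twist": -0.297},
    {"jaw": 0,"linear": [0.9,-0.1,0.1],"twist": -0.297},
    {"jaw": 0,"linear": [0.9,-0.1,0.1],"twist": -0.297},
    {"jaw": 0,"linear": [0.9,-0.1,0.1],"twist": -0.297}
  ],
  "force": 5
}}

```text
time: 6.92
ee_pos: [0.4523, -0.4203, 0.2111]
ee_rot: [-2.414, -2.009, -0.0]
force: [-0.4, -0.4, -0.1]
finger_gap: 0.0877
grasp_force: 0.0
```

Run:
```python
from h import *
plan([.510,-.393,.12],-11)
```

```text
t 6.92 tcp [ 0.4523 -0.4203  0.2111] tooly -10.45 tilt [-0.001  0.001 -1.   ] q [-0.8606  0.4068  1.501   0.0001  1.2347 -0.6782] F [-0.3717 -0.3584 -0.1212] gap 0.0877
linear [0.149 0.207 0.364] twist 0.003 rows 2.7
```

Request:
{"fn": "jog_arm", "kwargs": {
  "increments": [
    {"jaw": 0,"linear": [0.15,0.207,0.1],"twist": 0.003},
    {"jaw": 0,"linear": [0.15,0.207,0.3],"twist": 0.003},
    {"jaw": 0,"linear": [0.15,0.207,0.45],"twist": 0.003},
    {"jaw": 0,"linear": [0.15,0.207,0.6],"twist": 0.003},
    {"jaw": 0,"linear": [0.15,0.207,0.68],"twist": 0.003},
    {"jaw": 0,"linear": [0.15,0.207,0.68],"twist": 0.003},
    {"jaw": 0.3,"linear": [0.15,0.207,0.68],"twist": 0.003},
    {"jaw": 0.3,"linear": [0.15,0.207,0.68],"twist": 0.003}
  ],
  "force": 5
}}

```text
time: 7.58
ee_pos: [0.5098, -0.3959, 0.0433]
ee_rot: [2.432, 1.985, 0.0]
force: [-0.1, 0.6, 0.6]
finger_gap: 0.0777
grasp_force: 0.0
```

Run:
```python
from h import *
c=look('top');look('side','s1');plan([.510,-.393,.041],-11)
im=cv2.imread('pics/s1.png');cv2.imwrite('pics/s1c.png',cv2.resize(im[190:330,230:400],None,fx=4,fy=4,interpolation=3))
```

```text
t 7.68 tcp [ 0.5104 -0.3966  0.0446] tooly -11.55 tilt [ 0.004 -0.003 -1.   ] q [-0.7674  0.6293  1.5803  0.0001  0.9271 -0.5658] F [ 0.1746 -0.0817  0.8171] gap 0.0698
linear [ 0.014 -0.005  0.014] twist -0.0031 rows 0.1
```

View pics/s1c.png

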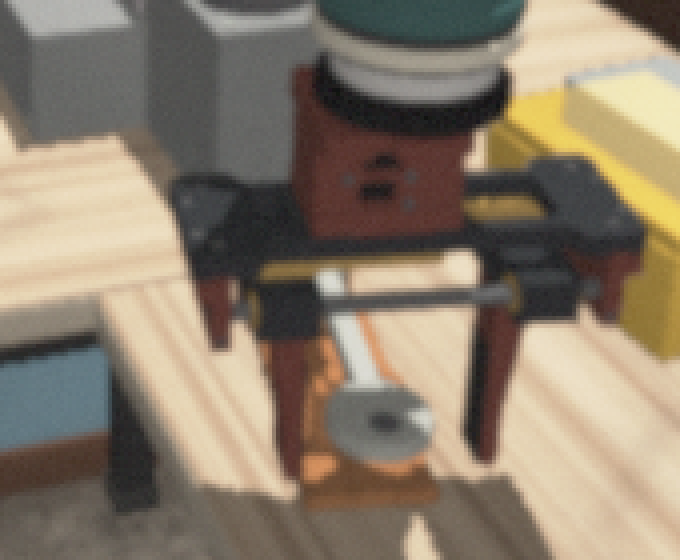

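The picture shows the bow at (382,423), centred between the fingers. I'll close with a light grip and lift slowly.

Request:
{"fn": "jog_arm", "kwargs": {
  "increments": [
    {"jaw": 0.6,"linear": [0.01,0,0.01],"twist": 0},
    {"jaw": 0.7,"linear": [0.01,0,0.01],"twist": 0},
    {"jaw": 0.7,"linear": [0.01,0,0.01],"twist": 0},
    {"jaw": 0.7,"linear": [0.01,0,0.01],"twist": 0},
    {"jaw": 0.7,"linear": [0.01,0,0.01],"twist": 0},
    {"jaw": 0.7,"linear": [0.01,0,0.01],"twist": 0},
    {"jaw": 0.7,"linear": [0.01,0,0.01],"twist": 0},
    {"jaw": 0.7,"linear": [0.01,0,0.01],"twist": 0}
  ],
  "force": 6
}}

```text
time: 8.35
ee_pos: [0.5096, -0.3927, 0.0393]
ee_rot: [2.433, 1.987, 0.0]
force: [-0.7, -0.3, 2.6]
finger_gap: 0.0456
grasp_force: 6.0
```

Request:
{"fn": "jog_arm", "kwargs": {
  "increments": [
    {"jaw": 0.7,"linear": [0,0,-0.05],"twist": 0},
    {"jaw": 0.7,"linear": [0,0,-0.1],"twist": 0},
    {"jaw": 0.7,"linear": [0,0,-0.15],"twist": 0},
    {"jaw": 0.7,"linear": [0,0,-0.2],"twist": 0},
    {"jaw": 0.7,"linear": [0,0,-0.25],"twist": 0},
    {"jaw": 0.7,"linear": [0,0,-0.3],"twist": 0},
    {"jaw": 0.7,"linear": [0,0,-0.35],"twist": 0},
    {"jaw": 0.7,"linear": [0,0,-0.4],"twist": 0}
  ]
}}

```text
time: 9.02
ee_pos: [0.5094, -0.3924, 0.1407]
ee_rot: [2.433, 1.987, 0.0]
force: [-0.4, -0.1, -0.9]
finger_gap: 0.0458
grasp_force: 6.0
```

Run:
```python
from h import *
c=look('side','s2');print(place('key_tip','side',c)[:2],place('key_mid','side',c)[:2]);plan([.510,-.393,.24],-11)
im=cv2.imread('pics/s2.png');cv2.imwrite('pics/s2c.png',cv2.resize(im[100:300,200:420],None,fx=3,fy=3,interpolation=3))
```

```text
[(0.76, array([ 0.5356, -0.2619,  0.0443]))] []
t 9.17 tcp [ 0.5103 -0.3939  0.1411] tooly -11.53 tilt [ 0.003 -0.004 -1.   ] q [-0.7639  0.5112  1.5137 -0.0008  1.1124 -0.5624] F [-0.244  -2.7961  2.4798] gap 0.0457
linear [ 0.002 -0.001 -0.396] twist -0.0029 rows 2.4
```

View pics/s2c.png

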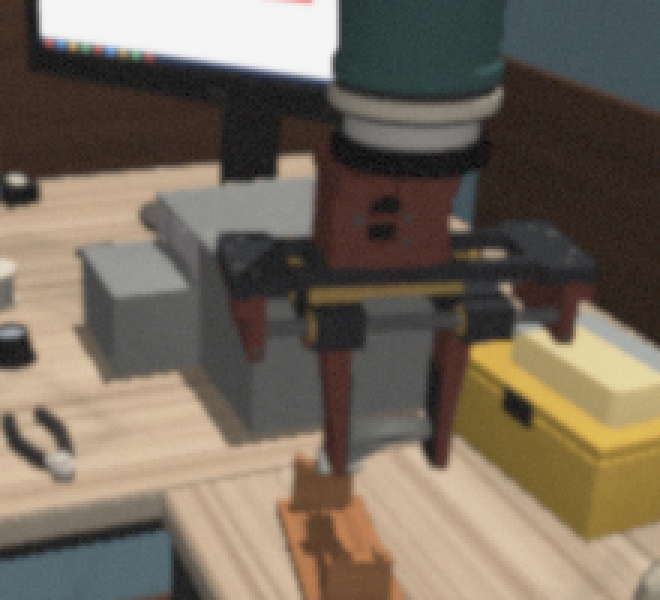

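The key is pivoting in the grip: the bow is up between the fingers and the tip is still on the far post. I'll keep lifting.

Request:
{"fn": "jog_arm", "kwargs": {
  "increments": [
    {"jaw": 0.7,"linear": [0,0,-0.08],"twist": 0},
    {"jaw": 0.7,"linear": [0,0,-0.16],"twist": 0},
    {"jaw": 0.7,"linear": [0,0,-0.26],"twist": 0},
    {"jaw": 0.7,"linear": [0,0,-0.38],"twist": 0},
    {"jaw": 0.7,"linear": [0,0,-0.5],"twist": 0},
    {"jaw": 0.7,"linear": [0,0,-0.62],"twist": 0},
    {"jaw": 0.7,"linear": [0,0,-0.76],"twist": 0},
    {"jaw": 0.7,"linear": [0,0,-0.76],"twist": 0}
  ]
}}

```text
time: 9.83
ee_pos: [0.5116, -0.3944, 0.3359]
ee_rot: [2.426, 1.981, 0.002]
force: [1.1, -1.3, -1.0]
finger_gap: 0.0457
grasp_force: 6.0
```

Run:
```python
from h import *
c=look('side','s3');print(place('key_tip','side',c)[:2],place('key_mid','side',c)[:2]);plan([.510,-.393,.33],-11)
```

```text
[(0.64, array([ 0.5214, -0.3632,  0.1777]))] [(0.67, array([ 0.5168, -0.3813,  0.2724]))]
t 9.98 tcp [ 0.509  -0.3921  0.328 ] tooly -11.54 tilt [-0.001  0.001 -1.   ] q [-0.7638  0.3595  1.2835 -0.0001  1.5002 -0.5624] F [ 0.428  -0.4726 -1.6468] gap 0.0456
linear [-0.003  0.005 -0.008] twist -0.003 rows 0.1
```

Request:
{"fn": "jog_arm", "kwargs": {
  "increments": [
    {"jaw": 0.7,"linear": [0.1,0,-0.02],"twist": -0.01},
    {"jaw": 0.7,"linear": [0.25,0,-0.03],"twist": -0.03},
    {"jaw": 0.7,"linear": [0.4,0,-0.04],"twist": -0.05},
    {"jaw": 0.7,"linear": [0.54,0,-0.05],"twist": -0.064},
    {"jaw": 0.7,"linear": [0.66,0,-0.05],"twist": -0.064},
    {"jaw": 0.7,"linear": [0.77,0,-0.05],"twist": -0.064},
    {"jaw": 0.7,"linear": [0.87,0,-0.05],"twist": -0.064},
    {"jaw": 0.7,"linear": [0.95,0,-0.05],"twist": -0.064}
  ],
  "force": 3.5
}}

```text
time: 10.65
ee_pos: [0.5557, -0.1571, 0.3388]
ee_rot: [-2.217, -2.219, 0.002]
force: [0.6, -0.5, -2.0]
finger_gap: 0.046
grasp_force: 3.5
```

Run:
```python
from h import *
c=look('side','s4');print(place('key_tip','side',c)[:2],place('key_mid','side',c)[:2]);plan([.570,-.094,.342],0)
```

```text
[(0.61, array([ 0.5539, -0.1421,  0.1783]))] []
t 10.8 tcp [ 0.5559 -0.1581  0.3393] tooly 0.12 tilt [-0.004  0.002 -1.   ] q [-0.3965  0.2546  1.4075  0.      1.4839 -0.3987] F [ 0.3824 -1.0346 -0.8235] gap 0.0459
linear [ 0.256  0.057 -0.011] twist 0.0007 rows 1.6
```

Request:
{"fn": "jog_arm", "kwargs": {
  "increments": [
    {"jaw": 0.7,"linear": [0.14,0.03,0],"twist": 0},
    {"jaw": 0.7,"linear": [0.19,0.045,0],"twist": 0},
    {"jaw": 0.7,"linear": [0.22,0.055,0],"twist": 0},
    {"jaw": 0.7,"linear": [0.24,0.057,0],"twist": 0},
    {"jaw": 0.7,"linear": [0.256,0.057,0],"twist": 0},
    {"jaw": 0.7,"linear": [0.256,0.057,0],"twist": 0},
    {"jaw": 0.7,"linear": [0.256,0.057,0],"twist": 0},
    {"jaw": 0.7,"linear": [0.256,0.057,0],"twist": 0}
  ]
}}

```text
time: 11.47
ee_pos: [0.571, -0.0965, 0.3417]
ee_rot: [2.222, 2.22, -0.0]
force: [0.3, 0.5, -1.3]
finger_gap: 0.046
grasp_force: 3.5
```

Run:
```python
from h import *
T=[];M=[];K=[]
for i in range(3):
    c=look('side','s5' if i==0 else None);T+=[x for k,x in place('key_tip','side',c)[:1]];M+=[x for k,x in place('key_mid','side',c)[:1]];K+=[x for k,x in place('keyhole','side',c)[:1]]
print(np.array(T),np.array(M),np.array(K));plan([.570,-.094,.342],0)
for X in ([.570,-.094,.134],[.570,-.094,.177],[.57,-.094,.344]): print(proj(c,np.array(X)))
im=cv2.imread('pics/s5.png');cv2.imwrite('pics/s5c.png',cv2.resize(im[80:240,200:400],None,fx=4,fy=3.75,interpolation=3))
```

```text
[[ 0.5673 -0.0855  0.1788]
 [ 0.5688 -0.0879  0.1755]
 [ 0.5677 -0.0853  0.175 ]] [[ 0.5719 -0.0972  0.2733]
 [ 0.5699 -0.0946  0.2723]
 [ 0.5714 -0.0966  0.2749]] [[ 0.5674 -0.0896  0.1333]
 [ 0.5698 -0.0918  0.1338]
 [ 0.5723 -0.0926  0.1349]]
t 12.07 tcp [ 0.5711 -0.0957  0.3416] tooly -0.02 tilt [-0.  0. -1.] q [-0.2853  0.2526  1.4047  0.0001  1.4845 -0.285 ] F [-0.1588  0.0663 -1.6311] gap 0.0455
linear [ 0.007 -0.005 -0.001] twist -0.0001 rows 0.0
[292.419  180.7131]
[293.0257 163.1324]
[295.6217  87.9049]
```

View pics/s5c.png

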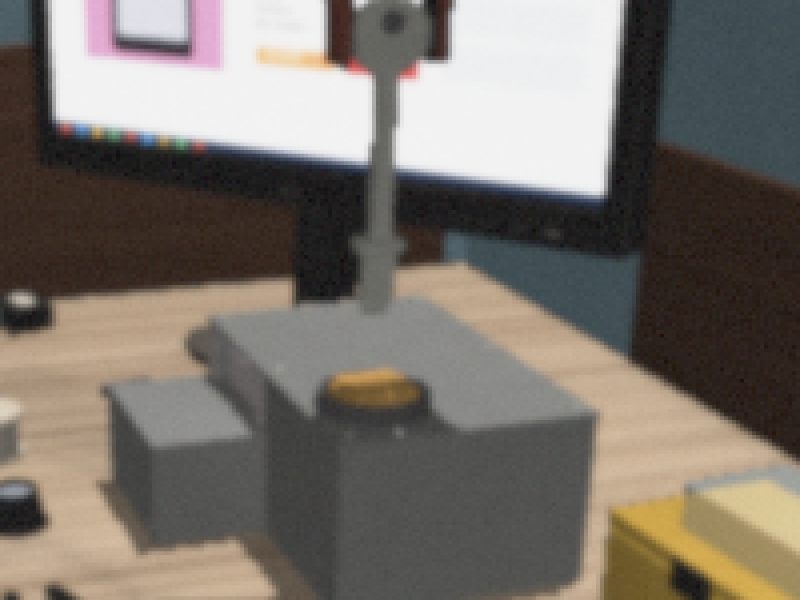

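The key hangs almost upright over the lock. In the crop the bow is at (392,30), the tip at (377,310) and the lock at (375,387), so the tip leans a few mm toward +y. I'll offset the hand for that and lower until the tip reaches the mouth.

Request:
{"fn": "jog_arm", "kwargs": {
  "increments": [
    {"jaw": 0.7,"linear": [-0.017,-0.004,0.04],"twist": 0},
    {"jaw": 0.7,"linear": [-0.017,-0.004,0.08],"twist": 0},
    {"jaw": 0.7,"linear": [-0.017,-0.004,0.12],"twist": 0},
    {"jaw": 0.7,"linear": [-0.017,-0.004,0.15],"twist": 0},
    {"jaw": 0.7,"linear": [-0.017,-0.004,0.17],"twist": 0},
    {"jaw": 0.7,"linear": [-0.017,-0.004,0.18],"twist": 0},
    {"jaw": 0.7,"linear": [-0.017,-0.004,0.19],"twist": 0},
    {"jaw": 0.7,"linear": [-0.017,-0.004,0.2],"twist": 0}
  ]
}}

```text
time: 12.73
ee_pos: [0.5712, -0.1002, 0.2927]
ee_rot: [2.22, 2.219, 0.002]
force: [0.3, 0.0, 5.5]
finger_gap: 0.0457
grasp_force: 3.5
```

Run:
```python
from h import *
c=look('side','s6');print(place('key_tip','side',c)[:1],place('key_mid','side',c)[:1]);plan([.570,-.100,.290],0)
im=cv2.imread('pics/s6.png');cv2.imwrite('pics/s6c.png',cv2.resize(im[120:200,250:340],None,fx=7,fy=7,interpolation=3))
```

```text
[(0.87, array([ 0.5672, -0.0973,  0.1329]))] [(0.56, array([ 0.5699, -0.102 ,  0.2292]))]
t 12.88 tcp [ 0.5708 -0.1001  0.2924] tooly -0.01 tilt [ 0.002 -0.    -1.   ] q [-0.2928  0.2833  1.481   0.0002  1.3754 -0.2926] F [0.9166 0.2013 2.9741] gap 0.0462
linear [ 0.    -0.003  0.009] twist -0.0001 rows 0.1
```

View pics/s6c.png

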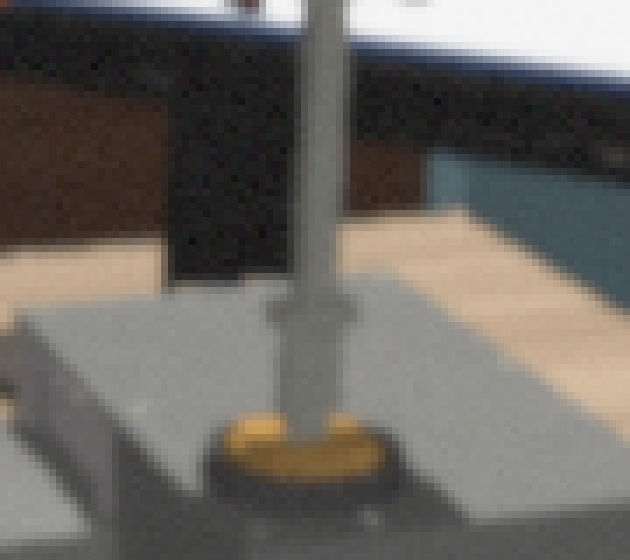

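The tip bottom (305,440) sits slightly behind the middle of the brass face (305,446), so the tip is touching on the +y side of the slot. I'll grip firmer and sweep gently toward -y under light pressure.

Request:
{"fn": "jog_arm", "kwargs": {
  "increments": [
    {"jaw": 0.75,"linear": [0,-0.002,0],"twist": 0},
    {"jaw": 0.75,"linear": [0,-0.002,0.0],"twist": 0},
    {"jaw": 0.75,"linear": [-0.005,-0.002,0.006],"twist": 0},
    {"jaw": 0.75,"linear": [-0.01,-0.002,0.01],"twist": 0},
    {"jaw": 0.75,"linear": [-0.015,-0.002,0.014],"twist": 0},
    {"jaw": 0.75,"linear": [-0.02,-0.002,0.018],"twist": 0}
  ],
  "force": 12
}}

```text
time: 13.38
ee_pos: [0.572, -0.1059, 0.2906]
ee_rot: [2.217, 2.217, 0.005]
force: [0.8, -1.1, 18.8]
finger_gap: 0.0454
grasp_force: 12.0
```

Run:
```python
from h import *
c=look('side','s7');print(place('key_tip','side',c)[:1],place('key_mid','side',c)[:1]);plan([.570,-.094,.255],0)
```

```text
[(0.62, array([ 0.5662, -0.0952,  0.1325]))] [(0.58, array([ 0.5724, -0.108 ,  0.2295]))]
t 13.53 tcp [ 0.5719 -0.106   0.2905] tooly -0.03 tilt [ 0.007 -0.002 -1.   ] q [-0.3018  0.2851  1.4832 -0.0004  1.3663 -0.3012] F [-0.1494 -0.688  16.2371] gap 0.0457
linear [ 0.048 -0.009  0.142] twist -0.0001 rows 0.9
```

Run:
```python
from h import *
for f in ('s4','s5','s6','s7'):
    im=cv2.imread(f'pics/{f}.png').astype(int)[174:192,278:310]
    print(f);print('\n'.join(''.join('%4d'%v for v in r) for r in (im[:,:,2]-im[:,:,0])))
```

```text
s4
   2   1   1   2   0   3   3   2   4   2   5   3   3   3   2   2   3   3   4   3   2   2   3   3   2   3   3   3   1   3   2   4
   3   2   4   4   2   4   2   3   4   3   3   5   3   4   2   3   4   3   3   1   5   4   2   3   3   4   1   4   4   4   1   2
   3   3   3   4   2   4   3   4   4   4   3   5   2   4   2   5   6   5   5   5   4   4   4   3   4   2   4   3   3   3   5   4
   2   2   4   4   3   3   4   4   6   5   4   6   7   8   8  11  16  21  21  19   9   5   4   4   4   3   3   3   3   4   2   3
   2   3   4   3   5   6   8  15  16  20  21  24  30  35  38  42  48  59  60  53  33  18   9   8   5   5   3   1   3   4   4   4
   4   3   3   3   5  17  33  47  52  58  62  68  77  83  89  91  96  98  99  92  73  52  42  25   9   5   3   2   3   3   3   4
   3   3   3   2  13  41  73  93 101 103 106 105 108 113 113 111 111 112 111 107 104  97  86  64  28  10   5   4   3   3   4   1
   3   1   4   8  31  65  92 108 116 119 117 113 111 110 109 104 104 102 102 103 109 115 114  98  69  33   9   2   3   4   3   3
   2   2   3  14  51  84  98 101 110 116 114 106  99  99  99 100 
[... 7499 characters left out ...]
 69  69  72  64  59  59  55  43  24  10   0   0   3   1
   1   1   1   1   6   6  12  18  31  38  42  50  53  56  56  60  60  59  59  60  57  52  45  44  31  19  11   1   2  -1   2   3
   2   0   1   1   1   3   4   7  11  15  19  26  28  26  32  36  37  34  34  30  31  23  21  15  12   3   2   1   1  -1   3   1
   2   0   2   0  -1   2   0  -1   3   1   4   2   7   8   8  11  12   9   8   7   6   5   2   3   2   0   1   0   3   1   1   2
   3   2   1   3   0   1   0  -2  -1   1   2  -1   2   3   0   0  -2   1   1   0   0   2   2   0   2   0  -2   0   1   2   2   3
   4   3  -1   0  -1   1   2  -2  -1   0  -2   1  -2   0  -2  -1  -3  -3   0   1   0  -1   2   0   0  -4   0   1   0   0  -1   1
```

Run:
```python
from h import *
c=look('side','s8')
im=cv2.imread('pics/s4.png').astype(int)
print('s4 gray');print('\n'.join(''.join('%4d'%v for v in r) for r in im.sum(2)[176:190,280:306]//3))
rb=(im[:,:,2]-im[:,:,0])[170:195,270:320]
m=cv2.moments((rb>50).astype(np.uint8));print('brass centroid',270+m['m10']/m['m00'],170+m['m01']/m['m00'])
im0=cv2.imread('pics/top0.png').astype(int)
print('top gray');print('\n'.join(''.join('%4d'%v for v in r) for r in im0.sum(2)[146:172,258:286]//3))
rb=(im0[:,:,2]-im0[:,:,0])
m=cv2.moments((rb[140:180,250:295]>50).astype(np.uint8));print('brass top',250+m['m10']/m['m00'],140+m['m01']/m['m00'])
X=np.array([.570,-.094,.134]);print(proj(c,X))
for d in np.eye(3)*.001: print((proj(c,X+d)-proj(c,X)))
```

```text
s4 gray
 142 143 140 143 143 143 141 142 143 143 142 145 144 144 142 144 145 140 142 144 142 141 142 144 144 145
 141 143 141 142 143 144 142 143 144 142 141 142 142 144 146 146 145 146 146 142 143 145 144 140 143 143
 141 142 139 140 141 142 142 143 139 141 140 144 145 148 150 154 152 152 148 143 143 142 142 142 141 142
 140 139 136 137 138 143 145 146 147 146 148 151 157 153 157 156 158 156 152 148 144 138 139 138 143 142
 136 129 123 128 141 150 156 153 154 154 151 155 153 151 151 151 148 148 151 151 150 139 130 127 135 133
 123 111 107 120 131 147 157 156 153 146 141 142 141 139 131 132 132 139 144 153 157 148 132 115 114 124
 106  96 102 123 130 131 139 149 146 135 130 127 130 132 129 129 129 137 144 154 158 156 140 120 101 105
  95  83  94 118 128 127 127 138 141 141 134 138 139 145 144 143 142 144 144 151 153 151 139 122 101  95
  84  79  86  94 118 129 129 125 135 141 146 144 147 147 143 141 142 138 138 137 138 133 128 113  96  90
  78  81  80  87  99 116 127 119 116 125 129 130 137 138 135 129 129 128 128 129 131 129 117 100  93  91
  64  74  76  82  87  96 109 107 100 104 1
[... 2797 characters left out ...]
75  69  92 120
 126 103  74  67  78  82  73  72  91 112 121 121 121 121 122 122 121 121 119 105  80  72  77  74  68  84 112 130
 135 123  99  73  66  72  76  77  79  82  84  85  87  87  86  86  86  85  84  81  76  73  67  62  74 104 127 135
 137 133 121  98  74  63  68  76  79  77  78  83  87  88  88  87  84  79  76  76  73  66  59  69  91 120 132 135
 138 137 133 121 101  76  62  63  69  73  80  86  90  91  91  89  86  78  71  67  60  60  80 101 116 129 134 134
 137 136 136 133 123 106  83  64  55  58  64  69  71  71  71  70  67  63  56  57  64  80 105 124 131 135 134 134
brass top 271.2278820375335 157.19034852546918
[292.419  180.7131]
[ 0.3993 -0.0478]
[-0.1626 -0.1477]
[ 0.0138 -0.4013]
```

Request:
{"fn": "jog_arm", "kwargs": {
  "increments": [
    {"jaw": 0.75,"linear": [0,-0.004,-0.03],"twist": 0},
    {"jaw": 0.75,"linear": [0.016,-0.004,-0.03],"twist": 0},
    {"jaw": 0.75,"linear": [0.016,-0.004,-0.03],"twist": 0},
    {"jaw": 0.75,"linear": [0.016,-0.004,-0.015],"twist": 0},
    {"jaw": 0.75,"linear": [0.016,-0.004,-0.008],"twist": 0},
    {"jaw": 0.75,"linear": [0.016,-0.004,-0.004],"twist": 0},
    {"jaw": 0.75,"linear": [0.016,-0.004,0.0],"twist": 0},
    {"jaw": 0.75,"linear": [0.016,-0.004,0.0],"twist": 0}
  ]
}}

```text
time: 14.25
ee_pos: [0.5707, -0.1017, 0.2891]
ee_rot: [2.218, 2.218, 0.004]
force: [0.8, -1.5, 11.9]
finger_gap: 0.0458
grasp_force: 12.0
```

Run:
```python
from h import *
c=look('side','s9');print(place('key_tip','side',c)[:1],place('key_mid','side',c)[:1]);plan([.570,-.094,.255],0)
im=cv2.imread('pics/s9.png').astype(int)[178:188,284:304]
print('\n'.join(''.join('%4d'%v for v in r) for r in (im[:,:,2]-im[:,:,0])))
```

```text
[(0.61, array([ 0.5613, -0.0944,  0.1375]))] [(0.78, array([ 0.5673, -0.1   ,  0.2276]))]
t 14.4 tcp [ 0.5707 -0.1017  0.2892] tooly -0.01 tilt [ 0.005 -0.002 -1.   ] q [-0.2953  0.2839  1.4883 -0.0002  1.364  -0.295 ] F [ 1.0931 -0.6416 11.5565] gap 0.0456
linear [ 0.031 -0.003  0.137] twist -0.0001 rows 0.8
   9  13  14  14   9   3   7   3   4   9  16  35  55  54  34  17  12   8   4   4
  35  47  53  45  23   8   5   5   7  12  34  67  91  93  74  51  37  24   8   5
  73  93  96  80  42  11   3   6   7  21  52  88 103 106 101  86  72  41  15   4
  91 106 107  89  46  13   7   8  11  26  58  84  95  98  95  86  75  51  26  10
  88  88  87  70  42  22  19  20  23  35  53  73  77  76  77  70  64  57  45  27
  74  67  65  59  49  42  42  42  41  45  58  66  66  63  64  62  64  63  58  50
  64  59  60  57  59  57  59  60  61  62  62  64  65  66  63  66  69  74  70  62
  50  54  59  59  59  64  68  67  66  66  70  66  67  67  70  65  73  77  69  59
  32  43  49  56  57  63  66  64  65  69  69  70  67  68  69  66  63  64  56  41
  12  21  31  37  40  52  56  55  55  59  64  60  58  61  58  53  44  38  28  19
```

Request:
{"fn": "jog_arm", "kwargs": {
  "increments": [
    {"jaw": 0.75,"linear": [0,0,-0.02],"twist": 0},
    {"jaw": 0.75,"linear": [0.0,0.018,-0.025],"twist": 0},
    {"jaw": 0.75,"linear": [0.0,0.018,-0.025],"twist": 0},
    {"jaw": 0.75,"linear": [0.0,0.018,-0.016],"twist": 0},
    {"jaw": 0.75,"linear": [0.0,0.018,-0.008],"twist": 0},
    {"jaw": 0.75,"linear": [0.0,0.018,0.0],"twist": 0},
    {"jaw": 0.75,"linear": [0.0,0.018,0.006],"twist": 0},
    {"jaw": 0.75,"linear": [0.0,0.018,0.006],"twist": 0}
  ]
}}

```text
time: 15.07
ee_pos: [0.573, -0.1008, 0.2849]
ee_rot: [-2.221, -2.221, 0.0]
force: [1.0, -0.2, -1.0]
finger_gap: 0.0456
grasp_force: 12.0
```

Run:
```python
from h import *
c=look('side','s10');print(place('key_tip','side',c)[:1],place('key_mid','side',c)[:1]);plan([.570,-.094,.255],0)
im=cv2.imread('pics/s10.png').astype(int)
print('\n'.join(''.join('%4d'%v for v in r) for r in (im[:,:,2]-im[:,:,0])[178:188,284:304]))
print('\n'.join(''.join('%4d'%v for v in r) for r in im[120:178:4,284:306].sum(2)//3))
```

```text
[(0.79, array([ 0.5633, -0.091 ,  0.1291]))] [(0.63, array([ 0.5723, -0.101 ,  0.2252]))]
t 15.22 tcp [ 0.5731 -0.1009  0.2855] tooly -0.02 tilt [-0.  0. -1.] q [-0.2931  0.2931  1.4842  0.0002  1.3646 -0.2927] F [ 1.2233 -0.0885 -1.5588] gap 0.0456
linear [ 0.028 -0.012  0.122] twist -0.0001 rows 0.8
  11  13  14  10  10   5   6   7   5   4   7  16  32  45  33  16  12   6   2   3
  36  47  48  38  20   5   4   4   6   5   8  19  49  75  69  51  36  22   7   5
  74  92  91  68  34  10   5   7   5   6   9  22  55  87  93  82  70  42  15   4
  90 105 100  76  39  12   7   8   8   7  14  31  59  81  83  81  72  51  27  10
  88  89  84  67  41  20  13  14  12  17  24  39  61  67  68  64  64  55  44  28
  75  70  63  58  48  35  28  29  35  36  43  53  61  63  62  62  64  63  61  50
  60  57  60  58  56  51  50  51  55  58  59  64  63  63  67  65  66  66  67  64
  48  53  58  59  61  63  64  65  66  66  69  66  67  69  66  65  66  72  70  66
  33  40  53  55  56  63  66  65  68  67  69  68  68  68  68  67  60  64  55  41
  15  21  32  35  40  49  56  57  54  56  61  60  59  58  56  52  46
[... 647 characters left out ...]
1  25  26  30  36  56  79  97 105 112 106  97  74  50  45  43  37  41  46  43
  29  30  28  30  27  38  50  73  89 102 109 109 109 123 137 146 148 152 153 158 161 165
  32  27  34  26  28  28  53  79  94 103 109 111 118 137 160 170 169 171 168 171 168 168
 101 122 132 131 125 120 109  95  98 108 110 110 120 134 144 150 149 146 148 150 152 153
 144 141 134 123 118 108 102  98 104 105 108 104 104 113 126 136 143 142 146 145 143 144
 144 144 133 119 105 104 106 106 105 105 107 110 109 112 120 123 133 140 145 143 146 147
 146 143 143 132 115 106 107 108 107 110 110 110 115 125 137 146 145 144 143 146 144 144
 145 146 145 132 114 107 111 108 110 109 108 109 119 133 142 142 145 144 146 145 146 146
```

Contact force is gone and the hand is lower, so the tip is in the mouth. I'll lower in steps and draw the hand over the lock axis.

Request:
{"fn": "jog_arm", "kwargs": {
  "increments": [
    {"jaw": 0.75,"linear": [0.002,0,0.01],"twist": 0},
    {"jaw": 0.75,"linear": [0.005,-0.001,0.02],"twist": 0},
    {"jaw": 0.75,"linear": [0.008,-0.002,0.03],"twist": 0},
    {"jaw": 0.75,"linear": [0.011,-0.003,0.04],"twist": 0},
    {"jaw": 0.75,"linear": [0.014,-0.004,0.05],"twist": 0},
    {"jaw": 0.75,"linear": [0.014,-0.004,0.05],"twist": 0}
  ],
  "force": 8
}}

```text
time: 15.72
ee_pos: [0.5742, -0.098, 0.2756]
ee_rot: [2.218, 2.217, 0.004]
force: [2.3, 0.1, 9.9]
finger_gap: 0.0456
grasp_force: 8.0
```

Request:
{"fn": "jog_arm", "kwargs": {
  "increments": [
    {"jaw": 0.75,"linear": [0.01,0,0.0],"twist": 0},
    {"jaw": 0.75,"linear": [0.016,0.004,0.01],"twist": 0},
    {"jaw": 0.75,"linear": [0.016,-0.008,0.02],"twist": 0},
    {"jaw": 0.75,"linear": [0.022,-0.016,0.03],"twist": 0},
    {"jaw": 0.75,"linear": [0.016,-0.016,0.03],"twist": 0},
    {"jaw": 0.75,"linear": [0.016,-0.016,0.03],"twist": 0}
  ],
  "force": 8
}}

```text
time: 16.22
ee_pos: [0.5698, -0.094, 0.268]
ee_rot: [2.218, 2.218, 0.004]
force: [1.1, -0.3, 9.7]
finger_gap: 0.0459
grasp_force: 8.0
```

Run:
```python
from h import *
c=look('side','s11');print(place('key_tip','side',c)[:1],place('key_mid','side',c)[:1]);plan([.570,-.094,.256],0)
im=cv2.imread('pics/s11.png').astype(int)
print('\n'.join(''.join('%4d'%v for v in r) for r in (im[:,:,2]-im[:,:,0])[178:188,284:304]))
print('\n'.join(''.join('%4d'%v for v in r) for r in im[110:178:4,284:306].sum(2)//3))
```

```text
[(0.63, array([ 0.5635, -0.088 ,  0.1265]))] [(0.67, array([ 0.5701, -0.0987,  0.2219]))]
t 16.37 tcp [ 0.5699 -0.0939  0.268 ] tooly -0.01 tilt [ 0.005 -0.001 -1.   ] q [-0.2829  0.2972  1.5223 -0.      1.3171 -0.2827] F [ 0.7277  0.6666 10.2549] gap 0.0458
linear [-0.     0.     0.048] twist -0.0001 rows 0.3
   9   9  10   9   4   6   6   4   6   6   7  13  30  42  30  14   8   5   3   3
  26  28  23  18  10   7   6   4   6   4   5  18  44  65  55  29  19  10   4   3
  55  50  42  29  13   7   5   7   5   6   6  14  38  63  63  43  32  22  10   7
  62  60  50  36  15   9   5   4   6   8   8  17  38  56  61  53  49  38  24  12
  59  61  55  44  27  14  11  13  15  15  20  30  43  54  56  58  59  54  44  32
  59  58  56  52  42  33  28  29  32  35  40  48  56  61  61  60  61  62  57  54
  57  56  58  56  54  53  51  54  56  57  60  62  63  65  67  65  66  65  67  59
  49  53  61  58  59  65  66  65  66  66  67  66  69  70  68  66  66  69  65  61
  32  40  53  53  59  62  67  66  63  67  69  67  69  73  71  63  62  60  53  41
  12  21  31  39  44  52  53  54  56  57  60  59  60  60  5
[... 834 characters left out ...]
2  28  34  32  53  79  97 106 110 109  99  72  52  47  46  48  44  39  49  43
  35  20  21  32  31  38  60  81 104 106 108 108 100  78  70  63  63  67  70  74  86  93
  28  22  26  25  33  62  86  94 104 108 109 116 136 163 172 174 173 175 173 176 174 175
  35  41  47  45  45  61  81  91 103 108 107 117 135 158 165 167 165 164 162 165 165 166
 144 145 145 145 140 124 102  98 104 111 108 112 128 141 145 148 147 144 148 147 147 146
 144 133 118 106 101  99  97  96 102 104 107 105 103 106 115 129 140 145 146 145 145 145
 144 141 139 127 111 106 105 107 105 106 104 104 110 121 131 136 145 145 144 143 146 144
 144 143 142 131 114 109 108 112 109 109 111 113 120 134 141 146 143 145 146 144 148 147
```

Run:
```python
from h import *
c=look('side','s12')
for z in (.125,.134,.17,.18,.26,.27,.28,.29,.30): print(z,proj(c,np.array([.570,-.094,z]))+[.6,1.2])
im=cv2.imread('pics/s12.png').astype(int).sum(2)//3
for r in range(88,128,2): print(r,' '.join('%3d'%v for v in im[r,276:318]))
print()
for r in range(158,178): print(r,' '.join('%3d'%v for v in im[r,282:306]))
```

```text
0.125 [292.8949 185.5089]
0.134 [293.019  181.9131]
0.17 [293.5253 167.2404]
0.18 [293.6689 163.0805]
0.26 [294.8654 128.4064]
0.27 [295.0213 123.8896]
0.28 [295.1786 119.3304]
0.29 [295.3375 114.7281]
0.3 [295.4978 110.0822]
88  63  70  73  54  39  40  36  38  42  33  39  39  35  37  46  59  66  66  68  66  65  63  66  72  81  87  92  81  68  62  62  58  60  68  69  73  71  56  33  40  36  38
90  61  68  69  61  39  40  41  36  39  36  39  37  38  56  99 147 164 169 166 166 165 163 172 192 221 230 230 214 146  73  45  44  47  50  59  66  56  48  40  35  36  38
92  52  64  61  53  42  35  37  35  37  33  33  32  37  77 163 230 242 243 243 243 243 243 243 244 244 244 244 235 173  85  48  44  41  44  43  45  41  41  39  44  42  57
94  44  45  45  41  43  42  40  41  46  47  62  82  93 113 167 221 234 237 238 240 240 241 241 241 241 242 242 231 166  84  47  44  44  53  54  50  55  64  73  79  85 120
96  75  60  53  51  52  48  51  52  54  64  94 132 149 159 176 194 203 202 200 201 202 201 192 190 192 195 200 184 131  69  42  49  46  54  56  57  74 139 206 224 227 232
98 203 140  73  54 
[... 3860 characters left out ...]

171 145 144 143 145 141 132 113 103 108 108 109 107 105 108 113 125 136 142 145 145 143 145 145 144
172 143 143 143 144 141 132 113 106 111 111 111 110 105 110 115 128 140 142 145 145 146 146 144 145
173 144 144 143 144 142 132 117 109 111 110 110 111 111 114 120 135 144 146 146 145 143 144 146 144
174 143 144 146 145 144 130 111 109 110 109 110 112 110 114 122 137 143 144 146 145 146 148 147 145
175 145 145 144 145 142 129 111 108 109 110 111 109 111 113 123 136 144 143 144 147 146 146 146 145
176 144 143 144 144 138 127 108 105 108 112 110 108 108 114 122 136 144 143 143 146 144 144 144 145
177 145 144 145 144 140 124 106 106 108 109 110 108 111 115 124 139 145 146 144 143 142 143 144 146
```

Request:
{"fn": "jog_arm", "kwargs": {
  "increments": [
    {"jaw": 0.75,"linear": [0,0,-0.012],"twist": 0},
    {"jaw": 0.75,"linear": [-0.01,0.01,-0.012],"twist": 0},
    {"jaw": 0.75,"linear": [-0.02,0.018,-0.012],"twist": 0},
    {"jaw": 0.75,"linear": [-0.02,0.018,0.0],"twist": 0},
    {"jaw": 0.75,"linear": [-0.02,0.018,0.01],"twist": 0},
    {"jaw": 0.75,"linear": [-0.02,0.018,0.02],"twist": 0},
    {"jaw": 0.75,"linear": [-0.02,0.018,0.03],"twist": 0},
    {"jaw": 0.75,"linear": [-0.02,0.018,0.03],"twist": 0}
  ],
  "force": 15
}}

```text
time: 17.08
ee_pos: [0.5765, -0.0999, 0.2622]
ee_rot: [2.216, 2.215, 0.007]
force: [1.5, -0.9, 19.7]
finger_gap: 0.0457
grasp_force: 15.0
```

```bash
cat >> h.py <<'E'
def key(n):
    c=look('side',n);g=cv2.imread(f'pics/{n}.png').astype(float).sum(2)/3
    print(place('key_tip','side',c)[:1],place('key_mid','side',c)[:1])
    for r in range(156,184,2): print(r,' '.join('%3d'%v for v in g[r,282:306]))
E
python3 - <<'E'
from h import *
plan([.570,-.094,.256],0);key('s13')
E
```

```text
t 17.08 tcp [ 0.5765 -0.0999  0.2622] tooly -0.03 tilt [ 0.009 -0.003 -1.   ] q [-0.2895  0.3103  1.5178 -0.0003  1.3035 -0.289 ] F [ 1.4616 -0.8764 19.7237] gap 0.0457
linear [ 0.024 -0.026  0.025] twist -0.0001 rows 0.3
[(0.56, array([ 0.5657, -0.0945,  0.1304]))] [(0.88, array([ 0.5743, -0.1022,  0.2206]))]
156  23  32  33  31  22  29  29  27  33  58  80  93 105 109 110 117 139 158 169 170 170 169 169 170
158  25  32  31  37  45  46  45  44  45  54  76  95 105 112 111 118 138 156 164 164 161 164 164 165
160  82  89  99 123 132 128 126 128 117 107  97  98 106 110 113 117 130 142 149 147 144 147 155 151
162 140 143 143 146 146 147 145 145 137 117 104 103 108 110 110 118 135 143 148 146 145 148 146 147
164 146 144 144 146 143 140 140 136 130 110  97 104 109 111 110 119 132 141 145 146 144 147 145 145
166 143 143 143 143 138 124 113 106 104  99  97 105 106 107 104 105 107 120 134 141 142 144 145 144
168 145 146 141 143 137 120 105  98 103 106 104 104 105 104 107 105 107 108 119 134 142 145 145 145
170 143 146 145 144 144 138 129 114 106 104 110 108 110 107 107 109 114 123 128 139 141 145 147 146
172 143 147 144 144 145 145 134 114 107 110 108 110 108 111 110 114 127 138 145 143 145 144 145 144
174 144 144 143 146 142 146 132 113 107 113 109 111 109 110 112 118 135 143 143 145 145 145 147 146
176 142 146 145 144 144 138 126 108 108 109 109 110 110 109 109 123 138 144 146 143 146 145 145 145
178 141 143 142 142 145 139 124 108 106 107 110 109 111 107 118 128 137 141 143 145 144 145 142 145
180 125 129 142 152 154 143 120 107 108 109 112 110 111 107 108 112 112 112 121 121 118 123 129 134
182 104 114 115 118 118 109 102  99 100 104 103 104 104 104  99  88  79  83  86  86  83  76  75  85
```

Request:
{"fn": "jog_arm", "kwargs": {
  "increments": [
    {"jaw": 0.75,"linear": [0,0,-0.028],"twist": 0},
    {"jaw": 0.75,"linear": [0.01,0.014,-0.028],"twist": 0},
    {"jaw": 0.75,"linear": [0.01,0.014,-0.02],"twist": 0},
    {"jaw": 0.75,"linear": [0.01,0.014,-0.014],"twist": 0},
    {"jaw": 0.75,"linear": [0.01,0.014,-0.008],"twist": 0},
    {"jaw": 0.75,"linear": [0.01,0.014,-0.004],"twist": 0}
  ],
  "force": 20
}}

```text
time: 17.73
ee_pos: [0.5778, -0.0967, 0.261]
ee_rot: [2.219, 2.219, 0.002]
force: [1.1, -0.7, 18.6]
finger_gap: 0.0458
grasp_force: 20.0
```

Run:
```python
from h import *
plan([.570,-.094,.256],0);key('s14')
```

```text
t 17.73 tcp [ 0.5778 -0.0967  0.261 ] tooly -0.0 tilt [ 0.004 -0.002 -1.   ] q [-0.2833  0.3156  1.5131 -0.0006  1.3088 -0.283 ] F [ 1.0588 -0.6584 18.5574] gap 0.0458
linear [ 0.011 -0.031  0.02 ] twist -0.0 rows 0.2
[(0.83, array([ 0.5609, -0.09  ,  0.1252]))] [(0.83, array([ 0.5731, -0.0974,  0.2201]))]
156  26  26  32  30  25  29  28  31  45  66  84  96 105 107 111 126 151 166 169 169 169 169 166 168
158  29  31  36  41  43  39  48  47  68  91  97 103 110 107 111 130 152 165 164 163 164 167 168 167
160  82  88 100 122 133 131 126 124 116 106  97 103 109 108 113 124 139 148 147 146 147 151 156 152
162 141 142 144 146 145 146 143 145 131 107  98 106 109 109 111 124 137 144 144 145 144 148 145 146
164 144 146 144 144 142 138 135 132 117 101  99 106 108 110 112 125 137 144 146 145 144 147 146 146
166 144 144 144 139 132 114 104  98  99  99 102 107 105 108 106 104 111 124 135 140 145 144 145 144
168 144 143 144 142 129 112  99 104 101 105 102 106 108 107 104 106 106 113 125 139 145 147 146 144
170 142 145 145 145 142 131 116 107 105 107 106 107 106 108 107 112 118 126 138 144 143 144 145 144
172 144 143 144 143 144 135 121 110 108 108 110 108 107 109 113 121 136 139 144 144 145 144 143 144
174 142 144 145 146 142 136 117 106 106 110 110 108 110 110 116 127 139 143 145 145 146 145 144 144
176 144 143 144 142 140 136 114 108 108 110 108 107 112 109 114 130 139 144 146 147 144 146 145 146
178 142 142 141 145 141 126 112 107 108 108 107 111 108 109 122 131 136 137 142 145 141 144 144 144
180 123 130 140 147 139 125 108 107 110 111 111 108 109 108 105  96  95 107 118 116 116 123 128 135
182 101 117 118 110  95  92  95 103 107 110 106 107 104 102  96  87  79  81  85  81  79  78  79  88
```

Request:
{"fn": "jog_arm", "kwargs": {
  "increments": [
    {"jaw": 0.75,"linear": [0,0,-0.02],"twist": 0},
    {"jaw": 0.75,"linear": [0.012,-0.016,-0.02],"twist": 0},
    {"jaw": 0.75,"linear": [0.024,-0.032,-0.02],"twist": 0},
    {"jaw": 0.75,"linear": [0.024,-0.046,-0.02],"twist": 0},
    {"jaw": 0.75,"linear": [0.024,-0.046,-0.02],"twist": 0}
  ],
  "force": 10
}}

```text
time: 18.3
ee_pos: [0.5637, -0.0895, 0.2638]
ee_rot: [-2.221, -2.221, 0.001]
force: [1.6, -0.4, 0.5]
finger_gap: 0.0454
grasp_force: 10.0
```

Run:
```python
from h import *
plan([.5695,-.0935,.262],0);key('s15')
```

```text
t 18.3 tcp [ 0.5637 -0.0895  0.2638] tooly 0.01 tilt [-0.001  0.    -1.   ] q [-0.2785  0.2938  1.538   0.0001  1.3109 -0.2786] F [ 1.6344 -0.3655  0.4932] gap 0.0454
linear [-0.016  0.023  0.007] twist 0.0 rows 0.2
[(0.75, array([ 0.5579, -0.0898,  0.123 ]))] []
156  27  27  30  31  26  32  53  80 100 105 107 112 125 148 166 170 175 170 172 171 171 170 168 170
158  35  30  33  43  43  44  59  84  96 108 109 113 129 150 163 165 166 168 168 164 162 163 163 165
160  85  85 103 125 130 126 112 100 104 107 109 112 124 141 150 151 150 150 147 150 147 152 152 152
162 140 141 143 146 148 140 126 105 107 109 111 112 122 136 143 147 148 146 145 145 146 147 145 146
164 143 145 141 139 135 127 111  99 103 108 109 107 111 116 124 135 142 145 146 146 144 146 145 147
166 143 145 133 115 100  94  94  96  99 101 106 106 102 102 109 116 129 140 144 144 147 143 146 147
168 145 144 136 117 107 104 107 108 110 111 110 110 107 108 113 121 134 141 142 144 144 145 145 145
170 144 144 142 142 128 113 103 106 110 109 108 112 108 112 122 137 143 145 145 144 142 145 144 147
172 143 141 146 142 134 115 105 107 109 110 112 110 113 111 126 140 144 144 143 144 144 146 144 144
174 142 144 145 142 136 120 108 110 108 112 111 112 110 115 128 140 144 145 149 144 144 145 148 146
176 143 143 145 144 136 120 111 109 111 109 108 110 112 115 126 137 141 142 146 144 146 143 147 142
178 144 140 139 140 132 114 108 110 111 110 112 110 111 112 126 134 135 137 136 142 142 142 144 145
180 120 109 103 103  99  99 106 110 107 109 110 110 110 104  99  98  97  98  96 102 107 120 126 134
182  81  80  79  78  82  88 100 103 102 100 103 101 102 100  96  97  82  80  81  82  78  74  76  88
```

Request:
{"fn": "jog_arm", "kwargs": {
  "increments": [
    {"jaw": 0.75,"linear": [-0.006,0.008,-0.002],"twist": 0},
    {"jaw": 0.75,"linear": [-0.012,0.017,0.0],"twist": 0},
    {"jaw": 0.75,"linear": [-0.012,0.017,0.006],"twist": 0},
    {"jaw": 0.75,"linear": [-0.012,0.017,0.012],"twist": 0},
    {"jaw": 0.75,"linear": [-0.012,0.017,0.018],"twist": 0},
    {"jaw": 0.75,"linear": [-0.012,0.017,0.018],"twist": 0}
  ],
  "force": 12
}}

```text
time: 18.95
ee_pos: [0.5711, -0.0937, 0.2622]
ee_rot: [2.219, 2.217, 0.004]
force: [0.6, 0.0, 13.1]
finger_gap: 0.0454
grasp_force: 12.0
```

Run:
```python
from h import *
plan([.5695,-.0935,.262],0);key('s16')
```

```text
t 18.95 tcp [ 0.5711 -0.0937  0.2622] tooly -0.03 tilt [ 0.005 -0.002 -1.   ] q [-0.282   0.3034  1.528   0.      1.3047 -0.2815] F [ 0.5672  0.0303 13.0932] gap 0.0454
linear [ 0.001 -0.007  0.001] twist -0.0001 rows 0.0
[(0.85, array([ 0.5658, -0.0949,  0.1239]))] [(0.68, array([ 0.5737, -0.0996,  0.2225]))]
156  32  26  34  27  33  27  30  42  63  91  97 104 110 109 115 135 159 170 172 169 171 171 171 172
158  32  32  29  44  45  47  44  48  66  87  99 105 108 110 116 134 153 164 166 163 160 163 165 166
160  85  87 101 124 132 131 127 124 119 105  98 102 111 106 112 122 142 147 147 147 149 149 154 152
162 141 142 143 147 146 145 146 141 135 110  99 105 110 113 110 127 141 145 145 146 147 146 147 146
164 145 147 143 145 145 141 142 136 126 107  95 102 107 109 111 116 127 137 143 146 145 145 146 145
166 144 146 144 142 136 122 111 103 100  96  95 103 108 103 100 102 101 112 126 139 145 147 144 143
168 146 144 145 141 138 121 105 100  98 104 104 106 106 110 108 111 107 110 123 138 142 143 147 146
170 143 146 144 146 145 140 132 116 108 109 109 107 108 105 107 111 121 131 138 139 145 145 143 144
172 143 142 142 144 145 143 136 120 106 106 111 111 110 112 114 115 125 138 142 146 143 146 144 145
174 144 145 142 144 144 144 135 115 108 106 110 112 110 108 109 117 130 140 145 144 148 147 148 145
176 142 145 144 146 144 142 134 117 106 108 110 110 109 112 112 118 130 138 144 144 144 146 147 144
178 142 141 143 141 140 138 132 116 106 107 110 113 109 110 109 116 126 135 138 140 142 145 146 145
180 122 124 135 131 115 104 103 100 104 107 110 107 109 110 111 107 104 104 100 104 108 117 128 133
182  83  86  86  89  83  86  88  94 100 103 105 102 105 102 101  98  85  81  81  80  81  76  74  85
```

Request:
{"fn": "jog_arm", "kwargs": {
  "increments": [
    {"jaw": 0.75,"linear": [0,0,-0.018],"twist": 0},
    {"jaw": 0.75,"linear": [0.01,0,-0.018],"twist": 0},
    {"jaw": 0.75,"linear": [0.01,0,-0.01],"twist": 0},
    {"jaw": 0.75,"linear": [0.01,0,-0.004],"twist": 0},
    {"jaw": 0.75,"linear": [0.01,0,0.0],"twist": 0}
  ],
  "force": 14
}}

```text
time: 19.52
ee_pos: [0.5708, -0.091, 0.2617]
ee_rot: [2.219, 2.218, 0.004]
force: [1.6, 0.4, 16.3]
finger_gap: 0.0459
grasp_force: 14.0
```

Request:
{"fn": "jog_arm", "kwargs": {
  "increments": [
    {"jaw": 0.75,"linear": [0,0,-0.018],"twist": 0},
    {"jaw": 0.75,"linear": [-0.02,0,-0.018],"twist": 0},
    {"jaw": 0.75,"linear": [-0.02,0,-0.01],"twist": 0},
    {"jaw": 0.75,"linear": [-0.02,0,-0.004],"twist": 0},
    {"jaw": 0.75,"linear": [-0.02,0,0.0],"twist": 0}
  ],
  "force": 14
}}

```text
time: 19.93
ee_pos: [0.5706, -0.0963, 0.2614]
ee_rot: [2.219, 2.218, 0.003]
force: [1.6, -0.4, 16.9]
finger_gap: 0.0454
grasp_force: 14.0
```

Run:
```python
from h import *
plan([.5695,-.0935,.262],0);key('s17')
```

```text
t 19.93 tcp [ 0.5706 -0.0963  0.2614] tooly -0.03 tilt [ 0.004 -0.001 -1.   ] q [-0.2864  0.3046  1.5283 -0.0003  1.3045 -0.2858] F [ 1.6022 -0.3816 16.8502] gap 0.0454
linear [ 0.011 -0.004 -0.002] twist -0.0002 rows 0.1
[(0.65, array([ 0.5636, -0.0901,  0.127 ]))] [(0.64, array([ 0.5739, -0.0975,  0.2219]))]
156  26  27  31  30  23  31  36  62  90  99 103 109 110 120 134 159 169 170 172 170 170 172 170 167
158  26  35  35  45  46  48  49  67  90  97 105 106 111 112 130 154 163 165 166 165 162 164 165 168
160  82  84 102 124 130 131 125 114 100  95 105 107 110 113 129 140 147 149 149 144 147 151 150 149
162 143 142 144 147 147 146 143 129 107  96 103 111 108 115 128 139 144 146 148 148 145 147 147 147
164 144 144 144 142 140 137 130 121 102  97 107 108 109 112 119 135 144 145 145 144 147 143 146 147
166 146 145 141 134 117 107 102  99  96  96 106 105 104 104 102 107 118 132 141 145 146 144 146 146
168 143 143 142 135 118 101 101 103 102 104 107 104 107 108 109 110 113 125 138 143 147 146 145 144
170 145 145 144 142 141 126 111 105 108 107 107 106 104 105 106 119 129 136 140 144 144 144 147 144
172 142 145 145 142 140 129 112 109 110 109 109 108 110 115 118 131 142 144 147 144 145 143 144 146
174 142 143 146 145 139 124 105 106 110 111 110 108 109 112 121 137 141 145 145 146 145 144 148 147
176 147 146 141 146 137 128 107 102 106 111 111 112 111 115 124 138 143 143 145 143 145 144 145 145
178 142 143 144 142 135 118 107 107 110 110 108 106 109 115 125 140 148 143 141 143 141 142 144 144
180 125 129 141 140 119 101 100 107 109 110 109 109 110 106 109 113 112 104 108 104 115 124 130 134
182 101 118 115 108  94  91 101 105 108 110 108 109 114 103  91  83  82  78  79  85  80  78  70  88
```

Run:
```python
import cv2,numpy as np
a=cv2.imread('pics/s16.png')[95:195,265:325];b=cv2.imread('pics/s17.png')[95:195,265:325]
cv2.imwrite('pics/v.png',cv2.resize(np.hstack([a,b]),None,fx=6,fy=6,interpolation=2))
```

View pics/v.png

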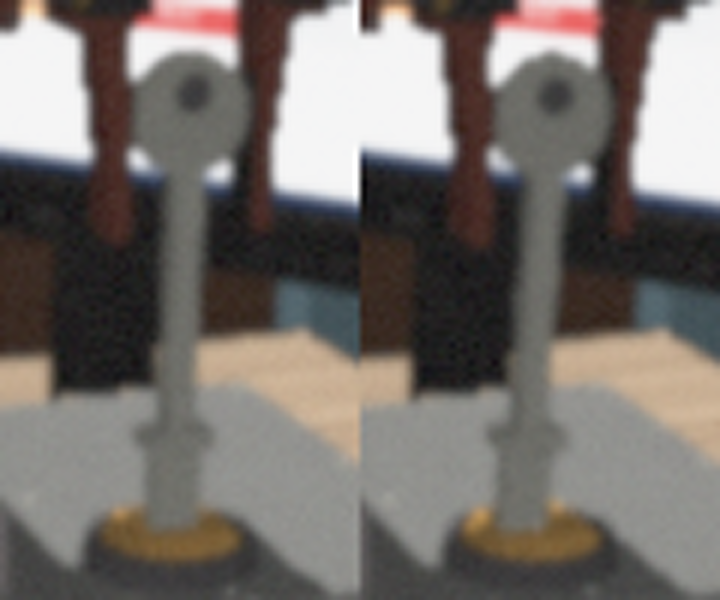

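In both halves, nearly all of the blade shows above the brass: collar at row 440, tip at row 530. The tip is therefore still resting on the mouth's chamfer. I'll probe: lift clear, step sideways and touch down lightly each time.

Request:
{"fn": "jog_arm", "kwargs": {
  "increments": [
    {"jaw": 0.75,"linear": [0,0,-0.045],"twist": 0},
    {"jaw": 0.75,"linear": [-0.01,0.014,-0.045],"twist": 0},
    {"jaw": 0.75,"linear": [-0.01,0.014,-0.045],"twist": 0},
    {"jaw": 0.75,"linear": [-0.01,0.014,-0.025],"twist": 0},
    {"jaw": 0.75,"linear": [-0.01,0.014,-0.012],"twist": 0},
    {"jaw": 0.75,"linear": [-0.01,0.014,-0.006],"twist": 0},
    {"jaw": 0.75,"linear": [-0.01,0.014,-0.006],"twist": 0}
  ],
  "force": 20
}}

```text
time: 20.67
ee_pos: [0.5768, -0.0995, 0.2661]
ee_rot: [2.214, 2.214, 0.008]
force: [1.6, -0.6, 24.7]
finger_gap: 0.0452
grasp_force: 20.0
```

Run:
```python
from h import *
plan([.5695,-.0935,.262],0);key('s18')
```

```text
t 20.67 tcp [ 0.5768 -0.0995  0.2661] tooly -0.02 tilt [ 0.011 -0.004 -1.   ] q [-0.2886  0.3065  1.5135 -0.0003  1.3097 -0.2882] F [ 1.6432 -0.6105 24.7339] gap 0.0452
linear [ 0.024 -0.03   0.016] twist -0.0001 rows 0.2
[(0.94, array([ 0.565 , -0.0951,  0.1331]))] [(0.77, array([ 0.5739, -0.1022,  0.2277]))]
156  29  31  26  31  31  31  31  24  32  35  58  82  97 108 110 111 123 145 163 166 169 169 169 167
158  35  33  37  41  43  43  48  42  45  56  74  87 101 109 110 113 125 145 160 163 162 163 166 166
160  84  88 103 123 130 126 126 123 124 117 107  99 104 111 111 111 121 139 146 147 147 150 152 149
162 142 144 144 147 145 145 137 130 122 115 103  99 106 107 108 108 107 118 127 140 143 146 144 148
164 146 143 145 144 143 136 119 101  96  95  99  97 105 106 106 104 104 107 110 122 134 142 146 147
166 144 144 144 145 145 142 133 115 104 109 110 109 110 108 108 105 105 110 113 119 130 139 142 144
168 145 144 146 144 142 143 141 131 118 106 111 111 111 108 108 110 114 121 130 141 145 144 143 144
170 145 146 143 143 143 143 141 135 115 105 107 108 113 107 109 113 115 127 140 145 142 144 143 143
172 145 146 143 144 144 142 140 134 113 108 111 110 107 107 110 108 116 128 139 142 143 145 145 145
174 143 145 145 145 146 147 143 129 111 107 111 110 110 109 111 114 122 134 142 148 143 146 145 148
176 143 145 146 145 144 145 136 124 105 107 110 109 109 110 112 114 124 137 144 144 144 144 143 144
178 144 141 140 144 143 144 133 118 104 104 108 112 108 110 110 113 123 135 142 143 144 144 144 144
180 123 128 142 153 155 152 143 130 116 107 104 105 105 108 109 100  99 110 121 121 122 124 129 137
182 100 115 116 116 117 112 104  99  97 101 101 103 102 103  97  89  83  81  83  87  84  77  75  85
```

Now the key sits about 6 mm higher, so this point is off the slot. The earlier spots had the tip inside the mouth, stopped at the full blade section. I'll go back there and wiggle under a light load.

Request:
{"fn": "jog_arm", "kwargs": {
  "increments": [
    {"jaw": 0.75,"linear": [0,0,-0.045],"twist": 0},
    {"jaw": 0.75,"linear": [0.022,-0.019,-0.04],"twist": 0},
    {"jaw": 0.75,"linear": [0.022,-0.019,-0.02],"twist": 0},
    {"jaw": 0.75,"linear": [0.022,-0.019,-0.004],"twist": 0},
    {"jaw": 0.75,"linear": [0.022,-0.019,0.004],"twist": 0.0},
    {"jaw": 0.75,"linear": [0.03,-0.019,0.006],"twist": 0.02},
    {"jaw": 0.75,"linear": [0.022,-0.015,0.008],"twist": 0.03},
    {"jaw": 0.75,"linear": [0.022,-0.019,0.008],"twist": 0.04}
  ],
  "force": 15
}}

```text
time: 21.48
ee_pos: [0.5707, -0.0935, 0.2618]
ee_rot: [2.353, 2.071, 0.006]
force: [2.5, -0.5, 19.2]
finger_gap: 0.0454
grasp_force: 15.0
```

Run:
```python
from h import *
plan([.5695,-.0935,.262],0)
```

```text
t 21.48 tcp [ 0.5707 -0.0935  0.2618] tooly -7.29 tilt [ 0.008 -0.003 -1.   ] q [-0.2815  0.3018  1.5315 -0.0006  1.3003 -0.1541] F [ 2.5126 -0.4655 19.1663] gap 0.0454
linear [-0.    -0.005 -0.001] twist -0.0405 rows 1.0
```

Request:
{"fn": "jog_arm", "kwargs": {
  "increments": [
    {"jaw": 0.75,"linear": [0,0,-0.012],"twist": -0.03},
    {"jaw": 0.75,"linear": [0,0,-0.01],"twist": -0.06},
    {"jaw": 0.75,"linear": [0,0,-0.008],"twist": -0.085},
    {"jaw": 0.75,"linear": [0.01,0.0,-0.006],"twist": -0.085},
    {"jaw": 0.75,"linear": [0.01,-0.006,-0.005],"twist": -0.085},
    {"jaw": 0.75,"linear": [-0.01,-0.006,-0.004],"twist": -0.085},
    {"jaw": 0.75,"linear": [-0.01,0.006,-0.004],"twist": -0.07},
    {"jaw": 0.75,"linear": [0,0,-0.004],"twist": -0.06}
  ],
  "force": 15
}}

```text
time: 22.15
ee_pos: [0.5694, -0.0935, 0.2613]
ee_rot: [2.151, 2.284, 0.002]
force: [1.7, -2.3, 15.3]
finger_gap: 0.0455
grasp_force: 15.0
```

Run:
```python
from h import *
plan([.5695,-.0935,.262],0);key('s19')
```

```text
t 22.15 tcp [ 0.5694 -0.0935  0.2613] tooly 3.44 tilt [ 0.004 -0.002 -1.   ] q [-0.282   0.3023  1.532  -0.0007  1.3031 -0.3419] F [ 1.7314 -2.3201 15.3441] gap 0.0455
linear [-0.     0.001 -0.003] twist 0.0191 rows 0.5
[(0.75, array([ 0.5506, -0.0873,  0.1334]))] [(0.82, array([ 0.5619, -0.0983,  0.2291]))]
156  26  26  37  58  87  96 103 110 109 115 134 158 171 172 173 173 171 169 167 170 170 170 170 167
158  30  29  36  59  76  95 103 110 109 114 132 155 166 166 167 164 167 165 165 162 161 164 164 167
160  74  69  77  89  91  99 105 107 110 117 129 146 152 150 154 146 150 149 147 147 147 148 154 153
162 113 101 100  95  94  98 104 106 104 105 109 120 134 142 143 147 148 145 144 146 145 148 146 147
164 106 101 101 102 107 105 105 102 104 103 106 106 117 134 141 144 144 147 149 145 146 148 146 147
166 130 113 105 108 109 107 110 107 111 118 118 120 127 136 144 143 144 145 147 147 143 146 145 144
168 137 119 106 106 110 108 108 106 108 117 127 139 144 145 143 145 144 145 145 144 146 146 146 146
170 131 117 109 111 111 110 109 108 110 119 134 143 144 146 145 145 145 144 147 146 146 144 144 146
172 121 106 107 109 108 109 110 109 112 122 137 143 143 143 145 146 145 143 143 146 143 145 145 145
174 116 105 103 108 109 107 110 108 115 126 138 145 144 145 144 144 145 145 143 148 147 147 145 148
176 114 105 107 107 109 109 108 109 115 130 142 146 143 146 145 143 142 145 144 147 145 146 144 146
178 120 110 108 107 108 105 105 107 107 123 126 130 134 137 137 139 138 139 139 138 144 143 145 145
180 118 107 105 103 104 104 102  89  90  90  91  92  93  93  93  95  94  95 102 102 107 118 128 133
182  86  90  89  90  89  94  95  92  93  97  92  92  92  95  87  85  78  82  87  95  87  76  72  86
```

Request:
{"fn": "jog_arm", "kwargs": {
  "increments": [
    {"jaw": 0.75,"linear": [0,0,-0.05],"twist": 0.019},
    {"jaw": 0.75,"linear": [0,0.046,-0.05],"twist": 0.019},
    {"jaw": 0.75,"linear": [0,0.046,-0.05],"twist": 0.019},
    {"jaw": 0.75,"linear": [0,0.046,-0.03],"twist": 0.019},
    {"jaw": 0.75,"linear": [0,0.046,-0.012],"twist": 0.019},
    {"jaw": 0.75,"linear": [0,0.046,-0.006],"twist": 0.019},
    {"jaw": 0.75,"linear": [0,0.046,-0.004],"twist": 0.019}
  ],
  "force": 18
}}

```text
time: 22.88
ee_pos: [0.5794, -0.0921, 0.2613]
ee_rot: [2.217, 2.225, -0.0]
force: [-0.5, -0.5, 10.4]
finger_gap: 0.0452
grasp_force: 18.0
```

Run:
```python
from h import *
plan([.565,-.0935,.262],0);key('s20')
```

```text
t 22.88 tcp [ 0.5794 -0.0921  0.2613] tooly 0.21 tilt [ 0.    -0.001 -1.   ] q [-0.275   0.3183  1.5083 -0.0007  1.3143 -0.2785] F [-0.5438 -0.5001 10.399 ] gap 0.0452
linear [-0.005 -0.057 -0.003] twist 0.0012 rows 0.3
[(0.83, array([ 0.5577, -0.0826,  0.1342]))] [(0.72, array([ 0.6071, -0.0251, -0.0003]))]
156  34  29  27  28  31  35  56  79  95 100 107 108 110 129 154 169 172 170 172 172 171 171 168 171
158  34  31  29  40  40  42  62  81  94 107 109 109 112 133 153 162 167 164 165 165 164 161 166 164
160  86  83  90 105 110 106  96  88  95 105 108 107 114 125 138 145 151 147 149 148 147 151 151 150
162 144 141 126 109  99  97  97  99  99 100 100 105 107 106 110 126 142 143 147 144 148 147 146 146
164 145 143 137 119 106 103 105 108 107 107 109 109 113 110 110 118 131 140 144 144 143 143 144 146
166 147 144 143 135 116 102 100 102 105 108 108 109 111 117 130 136 137 143 145 144 146 145 142 143
168 142 143 139 134 113 104 105 107 109 109 109 112 117 130 142 144 145 143 143 144 146 144 147 143
170 144 144 140 132 113 106 109 108 109 106 111 110 122 137 144 141 146 143 145 145 149 145 143 145
172 141 146 136 124 105 103 109 110 109 108 109 114 120 135 143 144 146 144 146 144 146 144 141 143
174 145 141 135 117 105 108 108 109 106 109 108 116 128 139 142 145 145 144 144 144 146 146 146 148
176 146 143 133 117 106 109 108 109 109 105 111 118 133 143 144 143 144 144 143 145 144 146 144 144
178 143 144 139 130 116 107 105 105 104 101 104 113 128 137 139 140 135 140 142 143 143 144 146 144
180 123 127 131 132 117 105 104 104 105 102  94  89  91  95  94  92  94  99 105 108 112 121 127 133
182  82  84  87  85  82  86  88  93  98 100  97  94  92  92  88  83  82  81  82  84  78  75  73  87
```

Request:
{"fn": "jog_arm", "kwargs": {
  "increments": [
    {"jaw": 0.75,"linear": [0,0,-0.03],"twist": 0},
    {"jaw": 0.75,"linear": [-0.036,0.018,-0.03],"twist": 0},
    {"jaw": 0.75,"linear": [-0.036,0.018,-0.03],"twist": 0},
    {"jaw": 0.75,"linear": [-0.036,0.018,-0.012],"twist": 0},
    {"jaw": 0.75,"linear": [-0.036,0.018,-0.002],"twist": 0},
    {"jaw": 0.75,"linear": [-0.036,0.018,0.002],"twist": 0}
  ],
  "force": 18
}}

```text
time: 23.53
ee_pos: [0.583, -0.1005, 0.2593]
ee_rot: [-2.217, -2.223, 0.001]
force: [-0.7, -0.9, -1.0]
finger_gap: 0.0454
grasp_force: 18.0
```

Run:
```python
from h import *
plan([.565,-.0935,.262],0);key('s21')
```

```text
t 23.53 tcp [ 0.583  -0.1005  0.2593] tooly 0.16 tilt [-0.002  0.001 -1.   ] q [-0.2876  0.3286  1.498   0.0002  1.3171 -0.2904] F [-0.6702 -0.8525 -1.0004] gap 0.0454
linear [ 0.028 -0.072 -0.011] twist 0.0009 rows 0.5
[(0.8, array([ 0.5636, -0.0945,  0.1315]))] [(0.68, array([ 0.3775,  0.0418, -0.0012]))]
156  29  34  29  28  29  30  28  29  23  37  62  81  96 104 107 109 117 137 160 168 171 169 171 170
158  31  27  34  44  47  47  43  45  43  61  79  92 100 106 108 107 120 142 159 161 163 166 166 167
160  82  87 103 122 132 130 125 123 121 115 106  96 102 108 109 111 125 139 147 145 143 149 150 153
162 142 144 144 146 147 139 129 125 121 114 101  95 102 108 106 110 118 133 142 147 146 145 146 145
164 146 146 147 146 143 130 108 100  97  97  95  98 100 103 105 107 103 108 117 133 141 144 145 144
166 144 143 146 146 143 138 123 105 103 107 106 110 108 106 109 108 108 111 114 128 138 144 145 143
168 143 146 145 143 142 142 137 123 107 107 107 109 109 110 110 113 118 129 137 140 143 145 146 145
170 141 142 147 143 146 144 132 117 107 106 108 109 108 109 107 115 130 138 143 142 144 144 146 144
172 142 143 144 143 144 142 132 111 105 109 112 108 111 106 111 113 131 140 146 144 144 143 144 145
174 142 144 144 145 143 138 124 106 108 108 108 106 109 112 113 122 134 144 145 144 144 144 145 144
176 143 144 145 145 147 135 117 101 105 109 110 109 109 110 116 126 136 143 141 145 146 146 144 144
178 142 143 142 142 141 137 118 109 110 108 110 109 109 107 119 134 143 142 142 142 143 143 144 145
180 125 127 144 151 154 149 141 125 108 107 105 105 103 102 104 113 111 108 104 110 117 124 130 135
182 101 117 118 116 116 119 114 109 102 104 103 107 102  96  88  83  83  82  79  82  79  82  79  88
```

Request:
{"fn": "jog_arm", "kwargs": {
  "increments": [
    {"jaw": 0.75,"linear": [0,0,0.008],"twist": 0},
    {"jaw": 0.75,"linear": [0,0,0.016],"twist": 0},
    {"jaw": 0.75,"linear": [0,0,0.022],"twist": 0},
    {"jaw": 0.75,"linear": [0,0,0.022],"twist": 0}
  ],
  "force": 18
}}

```text
time: 24.02
ee_pos: [0.5834, -0.1006, 0.2548]
ee_rot: [-2.218, -2.224, 0.0]
force: [0.7, -0.6, -0.3]
finger_gap: 0.0453
grasp_force: 18.0
```

Run:
```python
from h import *
plan([.565,-.0935,.262],0);key('s22')
```

```text
t 24.02 tcp [ 0.5834 -0.1006  0.2548] tooly 0.17 tilt [-0.001  0.    -1.   ] q [-0.2874  0.3322  1.5042  0.      1.3058 -0.2904] F [ 0.6582 -0.6095 -0.2524] gap 0.0453
linear [ 0.029 -0.074 -0.029] twist 0.0009 rows 0.5
[(0.8, array([ 0.5618, -0.0956,  0.129 ]))] [(0.56, array([ 0.5755, -0.102 ,  0.2249]))]
156  28  32  29  26  27  25  27  34  33  42  66  89  98 102 109 109 114 136 155 168 169 170 169 167
158  27  24  36  41  41  43  44  44  43  59  79  90  94 106 109 107 117 138 155 162 162 163 165 166
160  84  87 101 122 133 132 128 124 126 121 114 100  98 107 107 110 118 135 146 147 146 150 154 152
162 142 143 146 143 146 148 145 145 142 134 116  99 103 108 110 111 119 138 145 146 146 145 145 147
164 144 145 144 143 143 139 131 123 124 114 103  97 102 107 108 108 110 125 137 141 146 143 144 147
166 145 144 146 142 145 133 114  99  98  97  95  95  99 100 100 102 102 102 117 128 141 146 144 142
168 145 143 142 144 144 139 129 113 106 105 106 108 108 108 109 109 113 109 114 123 139 145 147 145
170 143 145 144 144 143 144 140 126 108 106 108 109 109 108 108 112 118 128 135 139 142 145 146 142
172 142 144 146 143 143 143 135 119 106 108 110 107 108 108 110 115 124 140 143 146 140 143 144 145
174 144 142 144 144 145 142 135 116 105 107 108 109 111 108 108 119 132 142 143 143 143 144 147 147
176 144 144 146 143 146 141 124 111 107 109 108 109 108 109 112 121 133 140 143 144 145 146 145 145
178 145 142 143 143 143 137 119 105 106 106 109 110 106 108 115 124 137 140 142 141 141 142 145 142
180 124 130 141 153 154 143 123 108 106 109 107 109 106 108 107 104 106 105 104 108 116 125 133 136
182  99 114 115 116 117 115 108 101 101  99  94  98  98 100  90  85  83  82  79  80  82  77  80  88
```

The tip is in the slot and unloaded. I'll straighten the key by drawing the bow over while the slot wall holds the tip.

Request:
{"fn": "jog_arm", "kwargs": {
  "increments": [
    {"jaw": 0.75,"linear": [0.01,-0.018,0.002],"twist": 0},
    {"jaw": 0.75,"linear": [0.02,-0.036,0.004],"twist": 0},
    {"jaw": 0.75,"linear": [0.03,-0.054,0.006],"twist": 0},
    {"jaw": 0.75,"linear": [0.036,-0.07,0.006],"twist": 0},
    {"jaw": 0.75,"linear": [0.036,-0.07,0.006],"twist": 0}
  ],
  "force": 10
}}

```text
time: 24.58
ee_pos: [0.5658, -0.0914, 0.2545]
ee_rot: [2.217, 2.224, 0.001]
force: [2.1, 0.4, 3.9]
finger_gap: 0.0457
grasp_force: 10.0
```

Run:
```python
from h import *
plan([.5685,-.0935,.262],0);key('s23')
```

```text
t 24.58 tcp [ 0.5658 -0.0914  0.2545] tooly 0.18 tilt [ 0.001 -0.    -1.   ] q [-0.2808  0.3039  1.5473  0.0002  1.2892 -0.284 ] F [2.1458 0.4218 3.9277] gap 0.0457
linear [-0.009  0.011 -0.03 ] twist 0.001 rows 0.2
[(0.97, array([ 0.5618, -0.0953,  0.1255]))] [(0.55, array([ 0.5681, -0.0962,  0.2219]))]
156  30  31  21  33  28  32  52  73  84 101 108 110 114 130 158 170 170 170 172 171 169 167 169 169
158  30  33  38  45  44  50  74  98  98 107 108 110 112 128 154 163 167 165 165 164 162 163 165 166
160  85  87 101 124 132 130 122 115 104 107 110 110 114 124 142 151 148 147 150 145 147 149 152 151
162 143 144 142 149 146 146 136 114 103 104 109 110 112 125 138 147 147 146 148 147 146 146 147 146
164 145 145 146 146 138 136 132 109  97 106 110 111 108 116 124 135 145 144 145 145 144 150 144 145
166 143 145 142 127 115 105  95  92  97 102 106 106 103 100 100 108 125 138 142 142 147 146 145 145
168 142 145 139 123 106  99 102 106 106 107 106 110 109 109 112 112 120 131 140 145 147 147 145 145
170 144 146 141 141 132 116 105 106 105 106 104 105 103 109 121 130 139 140 143 146 146 144 144 146
172 145 144 143 143 138 124 106 107 111 110 112 111 108 112 120 138 144 147 146 144 145 144 145 143
174 143 144 145 143 140 122 106 105 111 110 109 114 109 111 124 138 144 145 145 148 147 146 144 146
176 145 143 146 141 142 124 108 106 109 109 112 110 109 113 125 139 142 143 145 145 145 144 146 145
178 142 142 140 136 134 123 107 106 109 108 108 111 108 110 121 131 135 139 138 141 141 144 143 145
180 124 113 106 105  99  96  96 105 110 108 109 111 110 106 103  95  96  99  97 101 105 119 128 137
182  88  78  82  81  80  85  89 102 109 107 107 106 102  97  93  90  93 107 107  89  79  72  72  87
```

Request:
{"fn": "jog_arm", "kwargs": {
  "increments": [
    {"jaw": 0.75,"linear": [-0.003,0.005,-0.008],"twist": 0},
    {"jaw": 0.75,"linear": [-0.005,0.01,-0.004],"twist": 0},
    {"jaw": 0.75,"linear": [-0.005,0.01,0.004],"twist": 0},
    {"jaw": 0.75,"linear": [-0.005,0.01,0.01],"twist": 0},
    {"jaw": 0.75,"linear": [-0.005,0.01,0.014],"twist": 0}
  ],
  "force": 12
}}

```text
time: 25.15
ee_pos: [0.5711, -0.0938, 0.2529]
ee_rot: [2.215, 2.221, 0.004]
force: [0.8, 1.0, 19.6]
finger_gap: 0.0455
grasp_force: 12.0
```

Run:
```python
from h import *
plan([.5685,-.0935,.262],0);key('s24')
```

```text
t 25.15 tcp [ 0.5711 -0.0938  0.2529] tooly 0.16 tilt [ 0.006 -0.002 -1.   ] q [-0.2821  0.3109  1.5409 -0.0001  1.2837 -0.2849] F [ 0.7753  1.0286 19.6048] gap 0.0455
linear [ 0.001 -0.01  -0.036] twist 0.0009 rows 0.2
[(0.87, array([ 0.566 , -0.0936,  0.125 ]))] [(0.89, array([ 0.5677, -0.1007,  0.2221]))]
156  33  28  27  33  30  28  28  36  55  74  93 104 108 111 116 140 161 170 171 171 169 168 170 170
158  24  36  31  43  47  48  49  46  60  80  96 104 108 110 120 142 158 164 169 164 160 162 165 166
160  83  86 101 124 130 130 125 122 106 100 101 105 109 109 120 132 146 148 149 146 145 150 153 150
162 142 142 146 145 149 145 145 136 118 103 101 108 112 113 117 131 143 146 147 146 146 147 147 145
164 147 146 147 142 142 138 136 130 113 101 103 110 111 111 118 126 136 143 145 143 145 145 145 143
166 145 145 143 140 129 117 105 103  98  94 104 105 106 107 102 101 111 126 136 144 144 144 145 143
168 144 144 142 142 126 109  98 101 103 104 103 105 109 107 108 109 110 115 128 139 146 145 146 146
170 145 145 144 143 140 127 117 109 108 109 110 111 108 107 109 112 127 135 138 142 146 144 145 143
172 144 142 141 145 143 137 124 107 105 109 110 109 111 106 113 123 139 143 145 144 146 144 144 146
174 143 143 144 144 144 137 124 106 106 107 110 110 110 110 113 125 137 144 146 145 144 146 146 147
176 143 145 145 144 145 138 121 106 107 112 111 111 108 108 113 122 137 145 142 145 145 144 143 144
178 142 142 142 143 139 133 117 106 106 110 110 110 109 109 114 117 131 138 142 143 144 142 142 144
180 124 126 135 130 115  98  97 102 106 108 107 109 111 110 104 100  98 100 103 103 107 119 128 135
182  84  82  89  85  84  85  89  96 103 104 105 107 106 105  96  87  86  83  96 106  94  79  76  89
```

Request:
{"fn": "jog_arm", "kwargs": {
  "increments": [
    {"jaw": 0.75,"linear": [0,0,-0.01],"twist": 0.0},
    {"jaw": 0.75,"linear": [0,0,-0.01],"twist": -0.015},
    {"jaw": 0.75,"linear": [0,0,-0.008],"twist": -0.03},
    {"jaw": 0.75,"linear": [0,0,-0.006],"twist": -0.045},
    {"jaw": 0.75,"linear": [0,0,-0.006],"twist": -0.045}
  ],
  "force": 15
}}

```text
time: 25.72
ee_pos: [0.57, -0.0935, 0.253]
ee_rot: [2.051, 2.376, 0.002]
force: [1.0, 0.4, 8.9]
finger_gap: 0.0453
grasp_force: 15.0
```

Request:
{"fn": "jog_arm", "kwargs": {
  "increments": [
    {"jaw": 0.75,"linear": [0,0,-0.004],"twist": 0.015},
    {"jaw": 0.75,"linear": [0,0,-0.002],"twist": 0.03},
    {"jaw": 0.75,"linear": [0,0,0],"twist": 0.045},
    {"jaw": 0.75,"linear": [0,0,0],"twist": 0.06},
    {"jaw": 0.75,"linear": [0,0,0],"twist": 0.075}
  ],
  "force": 15
}}

```text
time: 26.13
ee_pos: [0.5704, -0.0936, 0.2531]
ee_rot: [2.321, 2.113, 0.003]
force: [0.9, 0.1, 8.6]
finger_gap: 0.0455
grasp_force: 15.0
```

Run:
```python
from h import *
plan([.5685,-.0935,.262],0);key('s25')
```

```text
t 26.13 tcp [ 0.5704 -0.0936  0.2531] tooly -5.37 tilt [ 0.004 -0.001 -1.   ] q [-0.2821  0.3107  1.5406  0.0001  1.2863 -0.1884] F [0.8782 0.0992 8.6374] gap 0.0455
linear [-0.    -0.007 -0.035] twist -0.0299 rows 0.8
[(0.93, array([ 0.5613, -0.0943,  0.1265]))] [(0.56, array([ 0.5694, -0.099 ,  0.2231]))]
156  28  24  29  26  34  26  30  36  55  82 101 108 111 116 136 159 171 171 171 171 168 171 171 169
158  31  29  35  44  47  43  47  66  88  90 106 108 109 117 132 153 165 167 166 163 164 165 166 165
160  83  85  98 123 132 129 127 118 108  98 106 108 112 114 126 143 148 148 145 146 147 150 151 153
162 141 143 145 145 146 146 144 135 112 101 106 113 111 116 127 137 146 143 146 144 146 146 148 145
164 145 147 144 144 141 141 135 122 108 101 109 109 112 111 116 130 137 143 144 145 145 143 146 145
166 148 144 144 136 120 108 104  98  96 101 103 105 107 102 101 106 113 130 139 140 146 144 143 147
168 146 144 141 135 121 108 101 104 106 104 108 106 106 106 109 112 116 130 142 141 145 147 146 144
170 143 146 145 142 138 130 114 108 108 107 106 107 105 105 112 116 126 137 145 145 144 145 144 144
172 142 143 143 143 140 135 116 112 111 109 109 111 109 111 116 124 137 142 145 146 145 145 145 144
174 145 143 142 145 143 134 115 111 113 111 110 110 110 113 118 129 140 146 145 145 146 145 147 145
176 144 146 145 146 141 133 115 109 111 110 111 111 112 112 116 129 138 144 144 144 148 143 144 144
178 142 143 143 142 140 128 111 105 108 112 111 111 110 114 119 128 134 137 141 139 142 144 148 145
180 125 127 134 138 131 109 102 106 105 110 111 113 109 109 108 100  97 108 122 121 118 124 130 134
182  83  89  86  87  88  86  92  98 107 109 108 114 118 108 103  89  79  85  85  88  89  80  79  87
```

The hand stops at the same depth at every spot tried: about 8 mm, which matches the end of the taper. So the full blade section is hitting the mouth because of a small lateral offset. I'll search in small steps with only light presses and a firm grip.

Request:
{"fn": "jog_arm", "kwargs": {
  "increments": [
    {"jaw": 0.75,"linear": [0,0,-0.018],"twist": -0.015},
    {"jaw": 0.75,"linear": [0.004,0.009,-0.018],"twist": -0.03},
    {"jaw": 0.75,"linear": [0.008,0.009,-0.018],"twist": -0.03},
    {"jaw": 0.75,"linear": [0.008,0.009,-0.01],"twist": -0.03},
    {"jaw": 0.75,"linear": [0.008,0.009,-0.006],"twist": -0.03},
    {"jaw": 0.75,"linear": [0.008,0.009,-0.004],"twist": -0.03}
  ],
  "force": 20
}}

```text
time: 26.78
ee_pos: [0.571, -0.0914, 0.2529]
ee_rot: [2.219, 2.223, -0.0]
force: [-1.0, 0.0, 7.4]
finger_gap: 0.0454
grasp_force: 20.0
```

Request:
{"fn": "jog_arm", "kwargs": {
  "increments": [
    {"jaw": 0.75,"linear": [0,0,-0.014],"twist": 0},
    {"jaw": 0.75,"linear": [-0.008,0,-0.014],"twist": 0},
    {"jaw": 0.75,"linear": [-0.016,0,-0.014],"twist": 0},
    {"jaw": 0.75,"linear": [-0.016,0,-0.006],"twist": 0},
    {"jaw": 0.75,"linear": [-0.016,0,-0.002],"twist": 0},
    {"jaw": 0.75,"linear": [-0.016,0,0.0],"twist": 0}
  ],
  "force": 20
}}

```text
time: 27.28
ee_pos: [0.5713, -0.0955, 0.2533]
ee_rot: [2.218, 2.224, 0.0]
force: [-1.5, -0.3, 7.6]
finger_gap: 0.0454
grasp_force: 20.0
```

Run:
```python
from h import *
plan([.5685,-.0935,.262],0);key('s26')
```

```text
t 27.28 tcp [ 0.5713 -0.0955  0.2533] tooly 0.14 tilt [ 0.001 -0.    -1.   ] q [-0.2848  0.3141  1.5352 -0.0001  1.2916 -0.2872] F [-1.525  -0.3433  7.5557] gap 0.0454
linear [ 0.008 -0.011 -0.035] twist 0.0008 rows 0.2
[(0.83, array([ 0.5614, -0.0942,  0.1275]))] [(0.58, array([ 0.5718, -0.0993,  0.2232]))]
156  29  30  24  30  32  26  30  34  54  75  95 104 108 111 119 140 161 169 171 172 169 170 168 170
158  31  25  32  43  44  44  44  46  58  78  95 106 110 110 121 140 156 164 164 163 161 163 166 166
160  86  85 103 123 133 131 125 123 110 101  99 108 108 112 119 132 143 148 151 148 147 148 151 151
162 142 142 142 144 146 145 145 136 119 105 100 107 110 112 119 133 142 144 146 144 146 145 147 146
164 146 147 145 145 143 140 138 130 114 102 105 109 107 112 116 125 136 144 144 145 145 144 144 147
166 141 144 147 140 129 113 105  99  97  95 103 106 105 105 102 104 110 123 136 144 143 143 144 143
168 144 147 145 138 123 107  98 101 103 105 106 107 107 107 109 110 111 120 130 139 145 146 143 145
170 146 141 144 144 139 131 115 108 107 106 106 108 107 104 105 116 125 136 141 143 142 146 144 146
172 143 143 144 144 148 137 125 109 106 109 110 107 107 110 113 125 137 147 146 146 144 143 143 142
174 141 146 148 142 144 138 118 106 105 110 108 108 110 111 116 127 139 146 147 146 146 145 145 145
176 143 146 144 145 142 135 116 107 105 111 110 111 110 110 114 129 139 143 143 146 145 144 146 143
178 143 143 140 144 139 131 114 104 105 109 110 108 110 109 116 130 142 141 140 140 142 141 146 145
180 125 127 132 133 115 102  97 100 108 109 106 110 111 107 104 102 105 105 105 110 111 120 131 133
182  85  87  87  84  85  84  90 101 102 102 107 106 106 104  94  87  81  82  81  82  82  77  77  86
```

Request:
{"fn": "jog_arm", "kwargs": {
  "increments": [
    {"jaw": 0.7,"linear": [0.004,-0.004,-0.006],"twist": 0},
    {"jaw": 0.7,"linear": [0.008,-0.004,0.0],"twist": 0},
    {"jaw": 0.7,"linear": [0.008,-0.004,0.01],"twist": 0},
    {"jaw": 0.7,"linear": [0.008,-0.004,0.02],"twist": 0},
    {"jaw": 0.7,"linear": [0.008,-0.004,0.026],"twist": 0}
  ],
  "force": 3
}}

```text
time: 27.85
ee_pos: [0.5701, -0.0932, 0.2459]
ee_rot: [2.218, 2.225, 0.0]
force: [-0.7, 0.6, 2.8]
finger_gap: 0.0445
grasp_force: 2.7
```

Run:
```python
from h import *
plan([.5685,-.0935,.262],0);key('s27')
```

```text
t 27.85 tcp [ 0.5701 -0.0932  0.2459] tooly 0.17 tilt [ 0.  0. -1.] q [-0.2816  0.3185  1.5477  0.      1.2753 -0.2845] F [-0.687   0.5597  2.788 ] gap 0.0445
linear [-0.001 -0.006 -0.064] twist 0.0009 rows 0.4
[(0.88, array([ 0.5631, -0.0949,  0.1277]))] [(0.73, array([ 0.3786,  0.0419, -0.0005]))]
156  28  30  30  29  21  30  29  47  71  88 100 110 110 112 130 154 165 170 170 171 166 169 168 168
158  24  32  32  40  47  42  46  72  95  99 105 109 111 114 129 153 162 168 168 164 162 163 167 168
160  84  85 100 125 132 128 125 122 107 100 107 108 109 111 125 142 146 149 147 146 147 148 153 152
162 141 143 146 146 146 143 144 134 113  99 104 110 109 114 123 133 142 146 146 148 146 147 146 145
164 145 146 144 143 141 140 137 127 115 100 104 108 109 110 115 127 138 144 144 144 146 142 146 147
166 144 145 143 138 122 111 105 103  97  95 103 104 106 100  99 103 118 127 138 143 144 146 142 142
168 142 145 143 135 121 103  99  99 105 106 107 106 107 107 109 111 110 121 135 142 143 142 145 144
170 143 144 143 144 140 131 114 109 107 109 109 103 107 107 110 120 131 138 142 143 143 144 143 145
172 142 147 144 144 143 134 117 105 107 109 114 109 108 110 114 128 137 145 147 145 145 145 144 144
174 144 146 145 145 142 135 117 105 109 109 110 111 109 109 114 128 139 145 145 143 147 143 145 147
176 146 143 145 146 142 135 116 107 108 110 109 112 110 111 114 127 141 143 144 144 142 145 144 145
178 145 141 139 144 140 131 113 108 108 110 108 109 111 109 120 128 135 138 139 145 141 144 146 142
180 123 126 133 132 115 101 102 102 110 110 110 110 110 110 107 102  95  99 104 108 109 116 127 133
182  84  87  89  86  82  83  90  98 105 106 106 107 104 103  96  89  81  79  81  84  92  85  77  86
```

Request:
{"fn": "jog_arm", "kwargs": {
  "increments": [
    {"jaw": 0.7,"linear": [0,0,-0.002],"twist": 0},
    {"jaw": 0.7,"linear": [0,0,-0.002],"twist": 0},
    {"jaw": 0.7,"linear": [0,0,0.006],"twist": 0},
    {"jaw": 0.7,"linear": [0,0,0.01],"twist": 0},
    {"jaw": 0.7,"linear": [0,0,0.01],"twist": 0}
  ],
  "force": 20
}}

```text
time: 28.42
ee_pos: [0.5713, -0.0936, 0.2452]
ee_rot: [2.216, 2.223, 0.002]
force: [-1.1, 0.2, 8.1]
finger_gap: 0.0436
grasp_force: 18.7
```

Run:
```python
from h import *
F=[];M=[]
for i in range(8):
    look('side','s28');s=readout.get_state();F.append(s['force']);M.append(s['moment'])
F=np.mean(F,0);M=np.mean(M,0);F0=F-np.array([0,0,-1.5]);print(F,M,s['ee_pos'],s['finger_gap'])
h=s['ee_pos'][2]-.134
# contact r=(x,y,-h): Mx=y*Fz+h*Fy ; My=-h*Fx-x*Fz
print('contact rel hand x,y (mm)',1e3*(-M[1]-h*F[0])/F0[2],1e3*(M[0]-h*F[1])/F0[2])
```

```text
[-0.2389  0.1422  8.1323] [-0.0467  0.0221  0.019 ] [ 0.5712 -0.0936  0.2452] 0.043327976815132986
contact rel hand x,y (mm) 0.4608701215452531 -6.485951562917816
```

The moment reading puts the contact about 6.5 mm on the -y side of the hand, so the blade is on the front lip. I'll shift toward +y.

Request:
{"fn": "jog_arm", "kwargs": {
  "increments": [
    {"jaw": 0.7,"linear": [0,0,-0.02],"twist": 0},
    {"jaw": 0.7,"linear": [0.01,-0.002,-0.02],"twist": 0},
    {"jaw": 0.7,"linear": [0.02,-0.002,-0.02],"twist": 0},
    {"jaw": 0.7,"linear": [0.02,-0.002,-0.02],"twist": 0},
    {"jaw": 0.7,"linear": [0.02,-0.002,-0.008],"twist": 0},
    {"jaw": 0.7,"linear": [0.02,-0.002,0.0],"twist": 0}
  ],
  "force": 10
}}

```text
time: 29.32
ee_pos: [0.5698, -0.0882, 0.2438]
ee_rot: [2.218, 2.225, 0.0]
force: [-1.0, -0.4, 8.4]
finger_gap: 0.043
grasp_force: 8.6
```

```bash
cat >> h.py <<'E'
def contact(n=5):
    F=[];M=[]
    for i in range(n): look('side','sx');s=readout.get_state();F.append(s['force']);M.append(s['moment'])
    F=np.mean(F,0);M=np.mean(M,0);h=s['ee_pos'][2]-.134;fz=F[2]+1.5
    print('F',F,'M',M,'pos',s['ee_pos'],'gap',round(s['finger_gap'],4),'contact rel hand',1e3*(-M[1]-h*F[0])/fz,1e3*(M[0]-h*F[1])/fz)
E
python3 - <<'E'
from h import *
contact();key('s29')
E
```

```text
F [-0.0648  0.0819  3.014 ] M [-0.0247 -0.1629  0.0059] pos [ 0.5695 -0.0882  0.2437] gap 0.0428 contact rel hand 37.667558363675674 -7.472149401895004
[(0.97, array([ 0.5615, -0.0934,  0.1252]))] [(0.88, array([ 0.5699, -0.0955,  0.2213]))]
156  33  26  31  29  26  32  33  53  76  94 103 110 110 120 141 163 170 172 171 170 169 169 170 171
158  29  31  36  41  46  44  40  57  75  94 100 107 108 119 139 155 163 165 165 164 161 165 167 167
160  83  87  99 122 131 127 121 103  95  97 104 111 111 115 132 144 150 150 147 148 147 147 150 150
162 142 140 144 148 146 145 139 126 101  98 105 107 109 117 133 144 146 145 146 145 147 146 145 145
164 144 143 146 144 141 137 133 121 101 101 106 110 109 114 120 131 137 144 144 145 144 145 145 144
166 144 146 144 133 117 104 104 100  98 101 103 104 105 101 100 104 114 126 137 142 144 145 144 143
168 144 143 142 134 118 103 100 101 106 108 107 108 108 109 109 109 111 124 136 143 145 145 142 145
170 142 145 145 146 138 129 112 106 106 104 107 106 103 110 111 125 135 137 139 144 145 146 144 143
172 145 146 142 144 142 131 114 110 108 110 110 110 110 113 116 127 140 142 145 144 142 144 143 144
174 145 144 144 144 140 132 114 109 113 110 108 110 111 113 121 133 141 146 147 145 144 147 145 146
176 143 142 144 144 144 134 114 108 111 109 113 108 110 114 123 134 143 139 143 141 144 144 145 145
178 142 144 141 136 135 124 110 105 109 110 110 111 110 113 120 131 134 138 139 141 143 143 144 145
180 118 109 101  96  94  92  94 104 107 110 111 108 110 110 106  99  97 102 113 109 108 118 127 133
182  76  79  85  79  82  84  90 100 107 105 108 104 102  99  95  86  86  89 108 115 105  87  78  84
```

The hand has slid down the bow, so I need a quick regrasp: crack the jaws just past the bow width, rise along it, and close again at its middle.

Request:
{"fn": "jog_arm", "kwargs": {
  "increments": [
    {"jaw": 0.468,"linear": [0,0,-0.004],"twist": 0},
    {"jaw": 0.468,"linear": [0,0,-0.12],"twist": 0},
    {"jaw": 0.5,"linear": [0,0,-0.165],"twist": 0},
    {"jaw": 0.7,"linear": [0,0,-0.165],"twist": 0},
    {"jaw": 0.7,"linear": [0,0,-0.165],"twist": 0}
  ],
  "force": 8
}}

```text
time: 30.13
ee_pos: [0.5697, -0.0883, 0.285]
ee_rot: [2.218, 2.224, 0.001]
force: [0.1, 0.3, -1.5]
finger_gap: 0.0456
grasp_force: 8.0
```

Run:
```python
from h import *
key('s30');plan([.57,-.0935,.285],0)
a=cv2.imread('pics/s30.png')[70:200,240:340];cv2.imwrite('pics/w.png',cv2.resize(a,None,fx=6,fy=4.6,interpolation=2))
```

```text
[(0.73, array([ 0.5654, -0.0946,  0.1354]))] [(0.8, array([ 0.57  , -0.0967,  0.2281]))]
156  33  18  32  22  25  30  30  36  56  80  99 105 111 113 126 149 165 169 169 170 170 168 170 170
158  29  29  35  42  46  46  41  42  61  82  99 105 112 115 124 143 159 165 165 163 162 164 167 168
160  83  85 104 123 132 128 125 118 109  98 104 106 110 111 113 128 140 148 149 145 149 151 152 152
162 143 141 143 142 140 128 123 118 108  98  98 104 106 106 107 103 112 125 142 143 145 145 144 145
164 146 147 144 142 132 112  97  98  98 102 102 106 104 107 105 107 110 116 128 137 144 145 147 146
166 145 144 145 143 140 132 119 108 106 107 109 107 108 108 110 111 119 123 135 140 147 144 144 144
168 144 143 144 144 144 144 133 116 108 104 108 107 108 109 111 116 131 139 144 147 147 147 147 145
170 144 144 146 144 145 144 134 118 105 108 111 110 110 110 113 117 130 140 141 144 146 144 145 144
172 143 144 146 143 143 141 136 116 109 109 110 112 110 111 110 117 129 138 145 145 144 146 143 144
174 144 146 144 146 144 144 135 115 109 108 110 110 109 109 110 114 129 138 145 145 146 145 148 146
176 145 143 144 145 146 144 132 113 104 109 113 108 110 109 110 114 128 137 144 147 146 145 143 143
178 142 143 140 137 139 135 121 108 107 110 110 110 112 108 107 113 123 136 139 144 143 141 144 147
180 118 111 105 103 100  95  90  91  96 103 107 109 109 107 102  98  96  96 100  99 107 118 127 133
182  79  81  80  79  82  85  90  92  94 101 104 102  99  96  95  90  99  98  87  81  80  75  74  85
t 30.28 tcp [ 0.5687 -0.088   0.2835] tooly 0.16 tilt [-0.002  0.001 -1.   ] q [-0.2736  0.286   1.4993  0.0001  1.3587 -0.2764] F [ 0.0425  0.681  -1.1989] gap 0.0456
linear [-0.022  0.005 -0.006] twist 0.0009 rows 0.1
```

View pics/w.png

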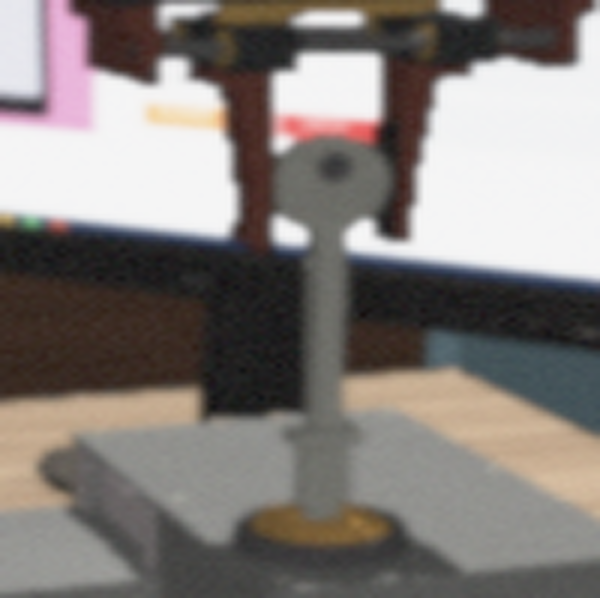

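The regrasp worked: the key is upright, with the bow at (333,183), between the pads, and the blade at column 320, over the brass centre at 318. I'll lower again with a small +y correction.

Request:
{"fn": "jog_arm", "kwargs": {
  "increments": [
    {"jaw": 0.7,"linear": [0.006,0,0.0],"twist": 0},
    {"jaw": 0.7,"linear": [0.006,0,0.008],"twist": 0},
    {"jaw": 0.7,"linear": [0.006,0,0.016],"twist": 0},
    {"jaw": 0.7,"linear": [0.006,0,0.024],"twist": 0},
    {"jaw": 0.7,"linear": [0.006,0,0.032],"twist": 0},
    {"jaw": 0.7,"linear": [0.006,0,0.036],"twist": 0}
  ],
  "force": 15
}}

```text
time: 30.78
ee_pos: [0.5694, -0.0867, 0.2754]
ee_rot: [-2.218, -2.224, 0.0]
force: [0.4, -0.1, -1.5]
finger_gap: 0.0455
grasp_force: 15.0
```

Run:
```python
from h import *
contact(5);key('s31')
```

```text
F [ 0.0026 -0.3967 -1.5473] M [-0.0171 -0.1016  0.0101] pos [ 0.5696 -0.0868  0.276 ] gap 0.0455 contact rel hand -2140.173183828758 -829.301486765883
[(0.91, array([ 0.5667, -0.0906,  0.125 ]))] [(0.74, array([ 0.5705, -0.0927,  0.2209]))]
156  24  26  26  31  32  33  39  67  90  97 106 112 110 116 134 161 170 172 170 170 170 169 171 168
158  33  32  35  45  44  42  47  72  88  97 106 112 113 114 131 154 163 167 167 162 162 163 163 167
160  83  88  99 123 131 130 126 119 105  97 107 111 111 113 125 143 147 148 150 146 145 150 152 153
162 143 142 142 145 146 145 146 136 111  99 106 110 109 114 125 137 145 145 148 148 146 147 145 145
164 145 144 143 146 144 143 139 132 110  98 105 108 110 111 116 131 139 145 145 146 147 146 143 145
166 146 145 144 140 128 116 111 104  99  93 106 109 106 105 104 107 114 123 136 143 145 143 146 146
168 144 144 145 137 123 104  97 103 102 106 106 111 108 110 110 109 112 117 131 140 144 143 144 145
170 146 145 142 145 139 131 117 107 105 108 110 106 109 106 104 115 130 135 141 143 142 141 144 145
172 145 144 144 144 143 138 125 106 104 110 112 111 111 110 114 125 138 144 143 146 147 146 143 145
174 143 145 144 145 144 141 124 109 107 110 110 108 109 109 112 125 138 144 144 148 145 147 145 149
176 142 146 145 145 144 139 124 107 106 109 109 111 111 111 110 124 136 145 142 144 144 144 144 143
178 143 142 138 138 137 132 118 104 105 109 109 109 109 109 114 121 131 134 139 140 141 144 146 147
180 122 113 105  98  95  93  90  95 104 110 110 110 110 109 105 100  97  99 101 101 108 118 127 132
182  83  78  80  80  80  84  86  94 103 108 103 107 102 106 101  94  99 108 107  90  80  74  76  88
```

Request:
{"fn": "jog_arm", "kwargs": {
  "increments": [
    {"jaw": 0.7,"linear": [0.0,0.007,0.0],"twist": 0},
    {"jaw": 0.7,"linear": [0.0,0.007,0.008],"twist": 0},
    {"jaw": 0.7,"linear": [0.0,0.007,0.016],"twist": 0},
    {"jaw": 0.7,"linear": [0.0,0.007,0.024],"twist": 0},
    {"jaw": 0.7,"linear": [0.0,0.007,0.028],"twist": 0}
  ],
  "force": 20
}}

```text
time: 31.6
ee_pos: [0.571, -0.0866, 0.2684]
ee_rot: [-2.218, -2.224, 0.001]
force: [1.5, 0.2, -1.5]
finger_gap: 0.0454
grasp_force: 20.0
```

```bash
sed -i 's/print(.F.,F,/M=M-np.array([-.017,-.1016,.01]);F=F-np.array([0,-.3,0]);print("F",F,/' h.py
python3 - <<'E'
from h import *
contact(5);key('s32')
E
```

```text
F [-0.109   0.2678 -1.3599] M [-0.0113  0.0446 -0.0137] pos [ 0.5713 -0.0867  0.2689] gap 0.0451 contact rel hand -213.6817244816743 -338.7642421201599
[(0.55, array([ 0.567 , -0.0951,  0.1168]))] [(0.83, array([ 0.5735, -0.0916,  0.2138]))]
156  30  21  26  28  30  20  28  38  56  78  93 106 109 110 119 141 162 172 172 167 171 170 168 171
158  24  30  37  44  48  48  47  45  59  77  91 105 110 114 116 135 156 166 164 164 162 163 165 166
160  83  88  99 122 132 130 126 119 103  95  96 105 108 110 118 130 143 150 151 148 147 151 155 154
162 143 141 142 148 143 145 145 138 122 100  96 106 108 108 120 131 143 145 146 145 146 147 147 147
164 145 147 147 144 145 147 144 138 122 105 102 107 112 109 116 127 142 143 143 146 144 146 145 144
166 144 143 142 143 146 143 144 141 128 107 100 106 109 112 115 127 137 146 143 144 145 144 143 143
168 143 144 143 144 142 137 128 123 113  98 100 108 110 110 108 107 113 127 136 143 145 148 147 144
170 143 144 144 145 134 112  97  98  98  97  99 104 107 105 106 105 107 112 125 139 144 145 144 145
172 143 143 144 143 137 126 110 102 106 108 109 108 106 104 108 111 116 125 132 138 144 143 143 145
174 147 143 144 143 143 140 132 116 105 109 109 108 109 107 108 117 127 138 145 146 144 145 143 146
176 143 143 144 144 145 141 137 116 106 109 109 111 113 110 110 118 129 138 142 145 148 144 144 143
178 143 139 138 138 137 134 126 112 104 107 110 111 113 110 112 115 123 135 137 142 143 144 143 145
180 118 110 100  99  97  91  92  94 100 110 110 111 110 112 107 106 102 109 108 104 108 118 130 132
182  80  80  77  81  80  79  89  94  99 107 105 105 104 103 101  95  97 111 115 107  87  78  77  86
```

It went past the old stop with no force on it. Continuing down.

Request:
{"fn": "jog_arm", "kwargs": {
  "increments": [
    {"jaw": 0.7,"linear": [0.0,0,0.01],"twist": 0},
    {"jaw": 0.7,"linear": [0.0,0,0.02],"twist": 0},
    {"jaw": 0.7,"linear": [0.0,0,0.03],"twist": 0},
    {"jaw": 0.7,"linear": [0.0,0,0.04],"twist": 0},
    {"jaw": 0.7,"linear": [0.0,0,0.05],"twist": 0},
    {"jaw": 0.7,"linear": [0.0,0,0.05],"twist": 0}
  ],
  "force": 15
}}

```text
time: 32.5
ee_pos: [0.5709, -0.0866, 0.2556]
ee_rot: [-2.217, -2.224, 0.001]
force: [0.2, -0.6, -2.1]
finger_gap: 0.0455
grasp_force: 15.0
```

Request:
{"fn": "jog_arm", "kwargs": {
  "increments": [
    {"jaw": 0.7,"linear": [0.0,0,0.012],"twist": 0},
    {"jaw": 0.7,"linear": [0.0,0,0.024],"twist": 0},
    {"jaw": 0.7,"linear": [0.0,0,0.036],"twist": 0},
    {"jaw": 0.7,"linear": [0.0,0,0.046],"twist": 0},
    {"jaw": 0.7,"linear": [0.0,0,0.054],"twist": 0},
    {"jaw": 0.7,"linear": [0.0,0,0.06],"twist": 0},
    {"jaw": 0.7,"linear": [0.0,0,0.06],"twist": 0}
  ],
  "force": 15
}}

```text
time: 33.08
ee_pos: [0.5742, -0.0878, 0.2451]
ee_rot: [2.213, 2.22, 0.006]
force: [-1.3, -0.7, 15.7]
finger_gap: 0.0455
grasp_force: 15.0
```

Run:
```python
from h import *
contact(1);key('s33')
```

```text
F [-0.0656 -0.4968 17.3235] M [-0.1083  0.1183 -0.0069] pos [ 0.5742 -0.0877  0.2452] gap 0.0455 contact rel hand -5.899568715977161 -2.8181350752523437
[] [(0.73, array([ 0.5729, -0.0934,  0.1906]))]
156  33  23  28  23  30  27  31  40  69  95 100 104 109 110 116 134 156 171 170 171 170 171 170 171
158  24  29  35  43  45  45  46  49  69  91  98 106 108 111 115 133 156 165 165 165 162 162 168 166
160  84  89 103 121 132 128 125 123 120 103  98 106 111 111 114 125 140 145 148 146 148 150 151 151
162 143 143 146 146 146 146 145 143 135 116 100 105 110 112 114 123 139 146 144 147 147 147 146 148
164 145 144 144 146 146 144 145 143 137 109  99 105 109 110 116 126 141 146 144 145 147 146 145 147
166 144 146 144 145 146 144 144 145 133 108  97 100 110 111 114 124 137 143 145 145 145 145 144 146
168 145 145 142 146 145 145 146 142 128 107 100 104 108 109 116 126 140 146 145 145 143 143 147 145
170 141 144 144 143 142 145 145 139 123 104  97 106 109 112 115 124 140 145 147 145 142 145 144 145
172 143 142 144 147 143 144 142 141 126 104 100 108 106 110 119 128 142 144 146 146 143 145 147 148
174 144 147 147 143 145 144 145 143 125 107 101 106 110 111 123 131 143 146 145 146 144 145 144 145
176 144 146 144 145 145 143 145 135 115 101 103 108 111 109 119 128 137 141 143 145 146 144 145 146
178 139 143 139 138 134 123 113 109  98  95 103 108 105 109 105 101 112 126 134 140 141 143 143 144
180 118 109 105  99  91  93  95  98 104 101 105 104 104 107 108 107 108 107 107  99 109 118 129 135
182  81  81  82  79  79  81  88  97 103 106 103 105 103 102  97  93  91  92  83  82  81  74  73  88
```

The collar now sits at rows 178-182, on the brass, so the key is home. I'll let go fully, then take the bow again near its middle and turn.

Request:
{"fn": "jog_arm", "kwargs": {
  "increments": [
    {"jaw": 0.7,"linear": [0.0,0,-0.01],"twist": 0},
    {"jaw": 0.2,"linear": [0.0,0,-0.016],"twist": 0},
    {"jaw": 0.2,"linear": [0.0,0,-0.016],"twist": 0},
    {"jaw": 0.2,"linear": [0.0,0,-0.03],"twist": 0},
    {"jaw": 0.2,"linear": [-0.01,0,-0.04],"twist": 0},
    {"jaw": 0.2,"linear": [-0.01,0,-0.04],"twist": 0}
  ],
  "force": 20
}}

```text
time: 33.78
ee_pos: [0.5715, -0.0896, 0.2517]
ee_rot: [2.218, 2.224, -0.0]
force: [0.1, 0.1, -0.3]
finger_gap: 0.07
grasp_force: 0.0
```

Run:
```python
from h import *
plan([.571,-.09,.256],0);key('s34')
```

```text
t 33.78 tcp [ 0.5715 -0.0896  0.2517] tooly 0.16 tilt [ 0. -0. -1.] q [-0.2748  0.3146  1.5386 -0.0001  1.2881 -0.2776] F [ 0.0941  0.1155 -0.307 ] gap 0.07
linear [-0.002 -0.002 -0.017] twist 0.0009 rows 0.1
[] [(0.63, array([ 0.5711, -0.0945,  0.1901]))]
156  21  25  18  29  26  27  33  35  54  75  95  99 112 108 118 139 162 168 172 170 170 171 169 169
158  29  25  36  39  49  46  45  42  55  75  95 105 110 113 122 142 159 163 166 163 163 164 165 166
160  82  87 102 125 132 130 126 118 111  97  99 108 110 112 118 131 144 147 145 149 144 150 152 150
162 142 143 142 145 145 147 144 138 120 106  99 107 105 112 119 132 140 146 146 146 146 144 145 147
164 142 145 143 145 142 144 142 137 120 102  99 106 109 113 120 134 146 144 146 144 144 146 144 144
166 141 141 145 145 145 143 140 137 119 102 106 107 108 112 121 136 142 144 146 143 143 144 146 145
168 144 143 143 142 144 144 143 136 118 105 105 109 109 112 125 138 144 145 144 143 143 145 145 145
170 142 145 144 146 144 143 144 136 113  99 101 109 110 110 123 139 143 145 144 147 143 146 145 144
172 143 147 144 143 141 143 143 135 111  99 106 109 108 113 122 137 143 144 145 143 145 143 145 146
174 146 144 145 142 144 145 143 136 111  98 103 106 109 112 124 137 142 144 143 147 145 145 147 146
176 144 144 145 144 145 141 140 129 109  97 104 108 110 113 120 132 139 146 142 146 146 143 146 145
178 145 142 141 136 129 116 110 102  93  95 101 104 102 104 103 109 122 133 140 142 143 145 145 147
180 122 115 107 101  98  93  94  96 102 103 104 103 104 106 104 106 109 105 103 102 106 117 128 134
182  81  80  80  81  81  85  89 100 104 104 104 103 105 104 101  97  92  90  82  80  79  76  72  86
```

Request:
{"fn": "jog_arm", "kwargs": {
  "increments": [
    {"jaw": 0.2,"linear": [-0.015,-0.003,-0.012],"twist": 0},
    {"jaw": 0.7,"linear": [-0.015,-0.003,-0.012],"twist": 0},
    {"jaw": 0.7,"linear": [-0.015,-0.003,-0.012],"twist": 0},
    {"jaw": 0.7,"linear": [-0.015,-0.003,-0.012],"twist": 0},
    {"jaw": 0.7,"linear": [-0.015,-0.003,-0.012],"twist": 0},
    {"jaw": 0.7,"linear": [-0.015,-0.003,-0.012],"twist": 0},
    {"jaw": 0.7,"linear": [-0.015,-0.003,-0.004],"twist": 0},
    {"jaw": 0.7,"linear": [-0.015,-0.003,-0.004],"twist": 0}
  ],
  "force": 25
}}

```text
time: 34.6
ee_pos: [0.5712, -0.0934, 0.2541]
ee_rot: [2.217, 2.223, 0.001]
force: [-1.5, 0.1, 10.3]
finger_gap: 0.045
grasp_force: 25.0
```

Request:
{"fn": "jog_arm", "kwargs": {
  "increments": [
    {"jaw": 0.7,"linear": [0,0,0],"twist": 0.035},
    {"jaw": 0.7,"linear": [0,0,0],"twist": 0.07},
    {"jaw": 0.7,"linear": [0,0,0],"twist": 0.105},
    {"jaw": 0.7,"linear": [0,0,0],"twist": 0.14},
    {"jaw": 0.7,"linear": [0,0,0],"twist": 0.175},
    {"jaw": 0.7,"linear": [0,0,0],"twist": 0.21},
    {"jaw": 0.7,"linear": [0,0,0],"twist": 0.245},
    {"jaw": 0.7,"linear": [0,0,0],"twist": 0.25}
  ],
  "force": 25
}}

```text
time: 35.27
ee_pos: [0.5719, -0.0934, 0.2541]
ee_rot: [2.902, 1.197, 0.004]
force: [-0.5, -0.5, 8.1]
finger_gap: 0.0449
grasp_force: 25.0
```

Run:
```python
from h import *
plan([.571,-.0935,.256],-90);print(readout.get_state()['moment'])
```

```text
t 35.27 tcp [ 0.5719 -0.0934  0.2541] tooly -45.16 tilt [ 0.004 -0.001 -1.   ] q [-0.281   0.3122  1.5359 -0.0001  1.2898  0.5072] F [-0.4996 -0.5269  8.1043] gap 0.0449
linear [-0.003 -0.002 -0.008] twist 0.2491 rows 6.3
[-0.034   0.0459  0.0931]
```

Request:
{"fn": "jog_arm", "kwargs": {
  "increments": [
    {"jaw": 0.7,"linear": [0,0,0],"twist": 0.038},
    {"jaw": 0.7,"linear": [0,0,0],"twist": 0.076},
    {"jaw": 0.7,"linear": [0,0,0],"twist": 0.114},
    {"jaw": 0.7,"linear": [0,0,0],"twist": 0.152},
    {"jaw": 0.7,"linear": [0,0,0],"twist": 0.19},
    {"jaw": 0.7,"linear": [0,0,0],"twist": 0.228},
    {"jaw": 0.7,"linear": [0,0,0],"twist": 0.265},
    {"jaw": 0.7,"linear": [0,0,0],"twist": 0.275}
  ],
  "force": 30
}}

```text
time: 35.93
ee_pos: [0.5719, -0.0941, 0.2541]
ee_rot: [3.137, -0.128, 0.006]
force: [0.3, -1.2, 7.9]
finger_gap: 0.0451
grasp_force: 30.0
```

Run:
```python
from h import *
plan([.571,-.0935,.256],-90);print(readout.get_state()['moment'])
```

```text
t 35.93 tcp [ 0.5719 -0.0941  0.2541] tooly -94.67 tilt [ 0.004 -0.002 -1.   ] q [-0.2813  0.3123  1.5358 -0.0014  1.2894  1.3714] F [ 0.2985 -1.245   7.904 ] gap 0.0451
linear [-0.004 -0.002 -0.008] twist -0.026 rows 0.7
[-0.5234  0.0609  0.0576]
```

Moment about z is still only the friction level (0.06), so the stop hasn't been reached. I'll turn further until the moment rises.

Request:
{"fn": "jog_arm", "kwargs": {
  "increments": [
    {"jaw": 0.7,"linear": [0,0,0],"twist": 0.02},
    {"jaw": 0.7,"linear": [0,0,0],"twist": 0.035},
    {"jaw": 0.7,"linear": [0,0,0],"twist": 0.045},
    {"jaw": 0.7,"linear": [0,0,0],"twist": 0.045}
  ],
  "force": 30
}}

```text
time: 36.27
ee_pos: [0.5717, -0.094, 0.2541]
ee_rot: [3.121, -0.34, 0.005]
force: [-0.7, -2.3, 7.2]
finger_gap: 0.0451
grasp_force: 30.0
```

Run:
```python
from h import *
plan([.571,-.0935,.256],-90);print(readout.get_state()['moment']);c=look('top','t2')
im=c['image'].astype(int).sum(2)//3
print(place('cell_mid','top',c)[:1])
```

```text
t 36.27 tcp [ 0.5717 -0.094   0.2541] tooly -102.45 tilt [ 0.003 -0.003 -1.   ] q [-0.2811  0.3122  1.5359 -0.0018  1.2898  1.5075] F [-0.6691 -2.313   7.1765] gap 0.0451
linear [-0.003 -0.001 -0.008] twist -0.0692 rows 1.7
[-0.5637  0.1465  0.6254]
[(0.9, array([0.5178, 0.2481, 0.0063]))]
```

Moment about z rose to 0.63, so the plug is at its stop. I'll open, rise clear, and head for the cell.

Request:
{"fn": "jog_arm", "kwargs": {
  "increments": [
    {"jaw": 0.2,"linear": [0,0,0],"twist": 0.043},
    {"jaw": 0.2,"linear": [0,0,0],"twist": 0.04},
    {"jaw": 0.1,"linear": [0,0,0],"twist": 0.03},
    {"jaw": 0.05,"linear": [0,0,-0.01],"twist": 0.03},
    {"jaw": 0.05,"linear": [0,0,-0.12],"twist": 0.03},
    {"jaw": 0.05,"linear": [0,0,-0.26],"twist": 0.03},
    {"jaw": 0.05,"linear": [0,0,-0.4],"twist": 0.03},
    {"jaw": 0.05,"linear": [0,0,-0.4],"twist": 0.03}
  ],
  "force": 20
}}

```text
time: 37.03
ee_pos: [0.5738, -0.0938, 0.3598]
ee_rot: [3.103, -0.484, 0.018]
force: [0.1, -1.2, 1.5]
finger_gap: 0.0832
grasp_force: 0.0
```

Run:
```python
from h import *
plan([.5145,.245,.20],11.5)
c=look('side','s40');print(place('key_mid','side',c)[:1],place('keyhole','side',c)[:1])
im=cv2.imread('pics/s40.png').astype(int).sum(2)//3
for r in list(range(116,146,5))+[176,178,180,182]: print(r,' '.join('%3d'%v for v in im[r,276:316]))
```

```text
t 37.03 tcp [ 0.5738 -0.0938  0.3598] tooly -107.74 tilt [ 0.011 -0.003 -1.   ] q [-0.2809  0.2402  1.3787  0.0002  1.511   1.5995] F [ 0.145  -1.1622  1.5364] gap 0.0832
linear [-0.646 -1.218  0.632] twist 0.3376 rows 9.1
[(0.85, array([ 0.5733, -0.0963,  0.1924]))] [(0.46, array([ 0.5696, -0.0912,  0.1353]))]
116 237 237 238 237 238 237 236 237 237 237 238 237 237 238 237 237 232 227 224 224 227 233 236 237 237 237 237 237 237 237 237 237 236 238 237 237 236 237 237 237
121 161 169 178 187 195 202 211 215 220 225 224 228 228 230 215 155  91  71  78  89  95 107 161 220 235 237 237 237 237 237 237 237 237 236 237 237 237 237 237 237
126  25  27  30  26  30  36  30  32  34  36  38  38  37  39  48  63  55  64  75  86  98  98  95  91  86  88  94 101 110 118 128 136 144 153 160 171 182 192 199 205
131  18  25  23  30  21  26  19  27  26  17  22  25  27  33  40  59  67  72  78  83  89  91  86  69  47  28  21  25  28  23  33  19  25  32  30  37  39  28  35  39
136  25  36  27  22  29  23  26  30  26  26  27  33  33  30  35  50  66  75  74  75  81  78  62  41  32  27  21  25  26  25  27  18
[... 152 characters left out ...]
  35  42  40  32  39  39  44  49  52  42  38
176 126 131 128 128 128 128 128 128 127 128 128 128 122 111  98  91  94  96  97 102 112 123 129 125 128 126 128 129 128 130 127 130 129 129 128 130 132 132 132 130
178 130 126 128 127 128 125 126 125 122 120 117 111  98  90  83  85  93 100 108 122 136 136 135 127 126 126 127 129 130 128 129 126 130 128 130 130 129 128 131 129
180 125 128 123 124 117 106  99  95  87  84  80  75  77  75  78  88 103 124 134 146 150 145 137 137 132 127 116 117 120 126 128 128 129 129 128 130 129 126 127 129
182  90  92  88  82  74  63  65  67  74  72  70  74  72  72  79  94 100 103 106 104 103 112 125 142 145 141 126 107  92  98 109 121 125 129 130 129 124 128 131 128
```

Request:
{"fn": "jog_arm", "kwargs": {
  "increments": [
    {"jaw": 0.05,"linear": [-0.08,-0.14,0],"twist": -0.038},
    {"jaw": 0.05,"linear": [-0.15,-0.28,0],"twist": -0.077},
    {"jaw": 0.05,"linear": [-0.22,-0.42,0.03],"twist": -0.115},
    {"jaw": 0.05,"linear": [-0.29,-0.55,0.06],"twist": -0.153},
    {"jaw": 0.05,"linear": [-0.36,-0.68,0.1],"twist": -0.19},
    {"jaw": 0.05,"linear": [-0.43,-0.8,0.1],"twist": -0.23},
    {"jaw": 0.05,"linear": [-0.5,-0.9,0.1],"twist": -0.268},
    {"jaw": 0.05,"linear": [-0.53,-1.0,0.1],"twist": -0.306}
  ]
}}

```text
time: 37.85
ee_pos: [0.5176, 0.1873, 0.325]
ee_rot: [-2.972, -1.014, 0.009]
force: [-0.6, -0.5, -0.1]
finger_gap: 0.083
grasp_force: 0.0
```

Run:
```python
from h import *
plan([.5145,.245,.10],11.5)
c=look('top','t3');print(place('cell_mid','top',c)[:1],place('cell_mid','top',c,'find_in')[:1])
```

```text
t 37.85 tcp [0.5176 0.1873 0.325 ] tooly -52.31 tilt [-0.006 -0.001 -1.   ] q [0.2213 0.2211 1.4868 0.0006 1.4394 1.1342] F [-0.5973 -0.4751 -0.0604] gap 0.083
linear [ 0.136 -0.188  0.9  ] twist -0.3545 rows 8.9
[(0.63, array([0.5156, 0.2482, 0.0082]))] [(0.67, array([0.5192, 0.2459, 0.0069]))]
```

Request:
{"fn": "jog_arm", "kwargs": {
  "increments": [
    {"jaw": 0,"linear": [0.07,-0.1,0.08],"twist": -0.039},
    {"jaw": 0,"linear": [0.138,-0.19,0.2],"twist": -0.078},
    {"jaw": 0,"linear": [0.138,-0.19,0.32],"twist": -0.117},
    {"jaw": 0,"linear": [0.138,-0.19,0.45],"twist": -0.156},
    {"jaw": 0,"linear": [0.138,-0.19,0.58],"twist": -0.195},
    {"jaw": 0,"linear": [0.138,-0.19,0.72],"twist": -0.235},
    {"jaw": 0,"linear": [0.138,-0.19,0.84],"twist": -0.275},
    {"jaw": 0,"linear": [0.138,-0.19,0.9],"twist": -0.314}
  ]
}}

```text
time: 38.67
ee_pos: [0.5167, 0.2417, 0.0977]
ee_rot: [-2.141, -2.294, 0.011]
force: [0.3, -1.0, 0.5]
finger_gap: 0.0879
grasp_force: 0.0
```

Run:
```python
from h import *
plan([.515,.246,.0155],11.5)
```

```text
t 38.67 tcp [0.5167 0.2417 0.0977] tooly 3.96 tilt [-0.007 -0.003 -1.   ] q [ 0.3168  0.4794  1.7128 -0.0005  0.957   0.248 ] F [ 0.2872 -0.989   0.5124] gap 0.0879
linear [ 0.018 -0.003  0.329] twist -0.0419 rows 2.0
```

Request:
{"fn": "jog_arm", "kwargs": {
  "increments": [
    {"jaw": 0,"linear": [0,0,0.1],"twist": -0.039},
    {"jaw": 0,"linear": [0,0,0.18],"twist": -0.042},
    {"jaw": 0,"linear": [0,0,0.18],"twist": -0.042},
    {"jaw": 0,"linear": [0,0,0.18],"twist": -0.042}
  ]
}}

```text
time: 39.0
ee_pos: [0.5183, 0.2427, 0.056]
ee_rot: [-1.994, -2.425, 0.006]
force: [0.1, -0.7, -0.1]
finger_gap: 0.0878
grasp_force: 0.0
```

Run:
```python
from h import *
plan([.515,.246,.0165],11.5)
```

```text
t 39.0 tcp [0.5183 0.2427 0.056 ] tooly 11.15 tilt [-0.004 -0.002 -1.   ] q [ 0.3174  0.5394  1.7407 -0.0002  0.866   0.1229] F [ 0.0563 -0.7197 -0.089 ] gap 0.0878
linear [ 0.016 -0.01   0.158] twist -0.0019 rows 1.0
```

Request:
{"fn": "jog_arm", "kwargs": {
  "increments": [
    {"jaw": 0,"linear": [0.015,-0.01,0.06],"twist": 0},
    {"jaw": 0,"linear": [0.015,-0.01,0.12],"twist": 0},
    {"jaw": 0.3,"linear": [0.015,-0.01,0.155],"twist": 0},
    {"jaw": 0.6,"linear": [0.015,-0.01,0.155],"twist": 0},
    {"jaw": 0.7,"linear": [0.015,-0.01,0.155],"twist": 0},
    {"jaw": 0.7,"linear": [0.015,-0.01,0.155],"twist": 0},
    {"jaw": 0.7,"linear": [0.015,-0.01,0.155],"twist": 0},
    {"jaw": 0.7,"linear": [0.015,-0.01,0.155],"twist": 0}
  ],
  "force": 20
}}

```text
time: 39.67
ee_pos: [0.5172, 0.2477, 0.0196]
ee_rot: [1.991, 2.429, 0.002]
force: [-0.7, 0.1, 0.7]
finger_gap: 0.0511
grasp_force: 0.4
```

Request:
{"fn": "jog_arm", "kwargs": {
  "increments": [
    {"jaw": 0.7,"linear": [0,0,0],"twist": 0},
    {"jaw": 0.7,"linear": [0,0,0],"twist": 0},
    {"jaw": 0.7,"linear": [0,0,-0.1],"twist": 0},
    {"jaw": 0.7,"linear": [0,0,-0.25],"twist": 0},
    {"jaw": 0.7,"linear": [0,0,-0.4],"twist": 0},
    {"jaw": 0.7,"linear": [0,0,-0.5],"twist": 0},
    {"jaw": 0.7,"linear": [0,0,-0.5],"twist": 0}
  ],
  "force": 20
}}

```text
time: 40.25
ee_pos: [0.5201, 0.2488, 0.1493]
ee_rot: [1.988, 2.426, 0.013]
force: [1.5, 0.6, -1.2]
finger_gap: 0.0447
grasp_force: 20.0
```

Run:
```python
from h import *
plan([.490,.041,.13],90)
c=look('side');print(place('cell_mid','side',c)[:1]);c=look('top','t4');print(place('cell_mid','top',c)[:1])
```

```text
t 40.25 tcp [0.5201 0.2488 0.1493] tooly 11.33 tilt [ 0.009  0.003 -1.   ] q [0.3264 0.4129 1.6681 0.0001 1.0507 0.1285] F [ 1.4892  0.644  -1.2108] gap 0.0447
linear [-0.792 -0.282  0.073] twist -0.437 rows 11.0
[(0.71, array([0.4935, 0.0398, 0.0768]))]
[(0.67, array([0.5218, 0.2465, 0.1319]))]
```

Request:
{"fn": "jog_arm", "kwargs": {
  "increments": [
    {"jaw": 0.7,"linear": [-0.06,-0.02,0],"twist": -0.038},
    {"jaw": 0.7,"linear": [-0.16,-0.06,0],"twist": -0.077},
    {"jaw": 0.7,"linear": [-0.28,-0.1,0],"twist": -0.115},
    {"jaw": 0.7,"linear": [-0.4,-0.15,0],"twist": -0.153},
    {"jaw": 0.7,"linear": [-0.52,-0.2,0],"twist": -0.19},
    {"jaw": 0.7,"linear": [-0.63,-0.24,0],"twist": -0.23},
    {"jaw": 0.7,"linear": [-0.72,-0.27,0],"twist": -0.268},
    {"jaw": 0.7,"linear": [-0.77,-0.28,0],"twist": -0.305}
  ]
}}

```text
time: 41.12
ee_pos: [0.4831, 0.0428, 0.1416]
ee_rot: [-0.639, -3.071, 0.002]
force: [0.3, 0.2, -1.0]
finger_gap: 0.0444
grasp_force: 20.0
```

Request:
{"fn": "jog_arm", "kwargs": {
  "increments": [
    {"jaw": 0.7,"linear": [0,0,0],"twist": -0.038},
    {"jaw": 0.7,"linear": [0,0,0],"twist": -0.077},
    {"jaw": 0.7,"linear": [0,0,0],"twist": -0.115},
    {"jaw": 0.7,"linear": [0,0,0],"twist": -0.132},
    {"jaw": 0.7,"linear": [0,0,0],"twist": -0.132},
    {"jaw": 0.7,"linear": [0,0,0],"twist": -0.132}
  ]
}}

```text
time: 41.62
ee_pos: [0.4845, 0.045, 0.1422]
ee_rot: [-0.004, -3.138, -0.0]
force: [1.2, -0.3, -0.9]
finger_gap: 0.0442
grasp_force: 20.0
```

Run:
```python
from h import *
plan([.490,.041,.0965],89.7)
c=look('side','s41');print(place('cell_mid','side',c)[:1])
```

```text
t 41.62 tcp [0.4845 0.045  0.1422] tooly 89.86 tilt [-0.003  0.    -1.   ] q [-0.0495  0.3146  1.8584  0.0001  0.9719 -1.618 ] F [ 1.1542 -0.3366 -0.8601] gap 0.0442
linear [-0.023 -0.016  0.183] twist 0.0009 rows 1.1
[(0.63, array([0.4895, 0.0423, 0.1282]))]
```

Request:
{"fn": "jog_arm", "kwargs": {
  "increments": [
    {"jaw": 0.7,"linear": [-0.01,-0.016,0.06],"twist": 0},
    {"jaw": 0.7,"linear": [-0.01,-0.016,0.12],"twist": 0},
    {"jaw": 0.7,"linear": [-0.01,-0.016,0.16],"twist": 0},
    {"jaw": 0.7,"linear": [-0.01,-0.016,0.18],"twist": 0},
    {"jaw": 0.7,"linear": [-0.01,-0.016,0.186],"twist": 0},
    {"jaw": 0.7,"linear": [-0.01,-0.016,0.186],"twist": 0}
  ]
}}

```text
time: 42.22
ee_pos: [0.4879, 0.0411, 0.0968]
ee_rot: [-0.001, -3.141, -0.0]
force: [0.2, -0.1, -0.6]
finger_gap: 0.045
grasp_force: 20.0
```

Request:
{"fn": "jog_arm", "kwargs": {
  "increments": [
    {"jaw": 0.7,"linear": [0,0,0.004],"twist": 0},
    {"jaw": 0.7,"linear": [0,0,0.008],"twist": 0},
    {"jaw": 0.7,"linear": [0,0,0.01],"twist": 0},
    {"jaw": 0.7,"linear": [0,0,0.01],"twist": 0}
  ]
}}

```text
time: 42.55
ee_pos: [0.4884, 0.041, 0.095]
ee_rot: [0.001, 3.141, 0.0]
force: [-0.3, 0.6, -0.9]
finger_gap: 0.0446
grasp_force: 20.0
```

Request:
{"fn": "jog_arm", "kwargs": {
  "increments": [
    {"jaw": 0.7,"linear": [0,0,0.005],"twist": 0},
    {"jaw": 0.7,"linear": [0,0,0.009],"twist": 0},
    {"jaw": 0.7,"linear": [0,0,0.009],"twist": 0}
  ]
}}

```text
time: 42.8
ee_pos: [0.4886, 0.041, 0.094]
ee_rot: [0.0, 3.14, 0.0]
force: [-4.4, 0.9, 17.0]
finger_gap: 0.0446
grasp_force: 20.0
```

Contact at TCP z 0.094, so the cell is on the step. Next I open, rise, move behind the cell and close the jaws.

Request:
{"fn": "jog_arm", "kwargs": {
  "increments": [
    {"jaw": 0.7,"linear": [0,0,-0.006],"twist": 0},
    {"jaw": 0.35,"linear": [0,0,-0.006],"twist": 0},
    {"jaw": 0.35,"linear": [0,0,-0.006],"twist": 0},
    {"jaw": 0.35,"linear": [0,0,-0.01],"twist": 0},
    {"jaw": 0.35,"linear": [0,0,-0.06],"twist": 0},
    {"jaw": 0.35,"linear": [0,0,-0.16],"twist": 0},
    {"jaw": 0.6,"linear": [0.1,0,-0.2],"twist": 0},
    {"jaw": 1,"linear": [0.2,0,-0.2],"twist": 0}
  ]
}}

```text
time: 43.47
ee_pos: [0.4408, 0.0408, 0.1444]
ee_rot: [0.0, 3.136, -0.0]
force: [-0.7, 0.0, 0.5]
finger_gap: 0.0473
grasp_force: 0.0
```

Run:
```python
from h import *
plan([.42,.041,.094],None)
c=look('top','t5')
for i in range(2): print(place('cell_mid','top',c)[:1])
c=look('side','s42');print(place('cell_mid','side',c)[:1])
```

```text
t 43.47 tcp [0.4408 0.0408 0.1444] tooly 89.98 tilt [ 0.005 -0.    -1.   ] q [-0.0641  0.2509  1.9519  0.0001  0.9333 -1.6346] F [-0.7188  0.0325  0.5413] gap 0.0473
linear [0.084 0.001 0.201] twist 0.0 rows 1.3
[]
[]
[(0.74, array([0.4929, 0.0431, 0.0776]))]
```

Request:
{"fn": "jog_arm", "kwargs": {
  "increments": [
    {"jaw": 1,"linear": [0.05,0,0],"twist": 0},
    {"jaw": 1,"linear": [0.05,0,0.0],"twist": 0},
    {"jaw": 1,"linear": [0.05,0,0.06],"twist": 0},
    {"jaw": 1,"linear": [0.05,0,0.12],"twist": 0},
    {"jaw": 1,"linear": [0.05,0,0.18],"twist": 0},
    {"jaw": 1,"linear": [0.05,0,0.21],"twist": 0},
    {"jaw": 1,"linear": [0.05,0,0.21],"twist": 0}
  ]
}}

```text
time: 44.3
ee_pos: [0.4245, 0.0411, 0.0885]
ee_rot: [-0.001, -3.138, -0.001]
force: [-0.5, 1.0, 0.4]
finger_gap: 0.0005
grasp_force: 0.0
```

Run:
```python
from h import *
plan([.5205,.041,.091],None)
c=look('side');print(place('cell_mid','side',c)[:1])
```

```text
t 44.3 tcp [0.4245 0.0411 0.0885] tooly 89.98 tilt [-0.003  0.    -1.   ] q [-0.0659  0.3319  2.0353  0.0001  0.7778 -1.6364] F [-0.4505  1.0236  0.4177] gap 0.0005
linear [-0.384 -0.    -0.011] twist 0.0 rows 2.3
[]
```

Request:
{"fn": "jog_arm", "kwargs": {
  "increments": [
    {"jaw": 1,"linear": [0,0,-0.015],"twist": 0},
    {"jaw": 1,"linear": [0,0,-0.015],"twist": 0},
    {"jaw": 1,"linear": [-0.06,0,-0.015],"twist": 0},
    {"jaw": 1,"linear": [-0.1,0,-0.015],"twist": 0},
    {"jaw": 1,"linear": [-0.15,0,-0.015],"twist": 0},
    {"jaw": 1,"linear": [-0.2,0,-0.015],"twist": 0},
    {"jaw": 1,"linear": [-0.24,0,-0.015],"twist": 0},
    {"jaw": 1,"linear": [-0.27,0,-0.015],"twist": 0}
  ]
}}

```text
time: 45.07
ee_pos: [0.4949, 0.0409, 0.0942]
ee_rot: [0.0, 3.14, -0.0]
force: [0.1, -0.5, 0.4]
finger_gap: 0.0007
grasp_force: 0.2
```

Run:
```python
from h import *
plan([.5205,.041,.092],None)
c=look('side','s43');print(place('cell_mid','side',c)[:1]);c=look('top','t6');print(place('cell_mid','top',c)[:1])
```

```text
t 45.07 tcp [0.4949 0.0409 0.0942] tooly 89.98 tilt [ 0.002 -0.    -1.   ] q [-0.0567  0.3975  1.8861  0.0001  0.8564 -1.6273] F [ 0.1212 -0.4848  0.3641] gap 0.0007
linear [-0.102  0.     0.009] twist 0.0 rows 0.6
[(0.59, array([0.5374, 0.0412, 0.0773]))]
[]
```

Request:
{"fn": "jog_arm", "kwargs": {
  "increments": [
    {"jaw": 1,"linear": [0,0,0.008],"twist": 0},
    {"jaw": 1,"linear": [-0.03,0,0.008],"twist": 0},
    {"jaw": 1,"linear": [-0.065,0,0.008],"twist": 0},
    {"jaw": 1,"linear": [-0.1,0,0.008],"twist": 0},
    {"jaw": 1,"linear": [-0.105,0,0.008],"twist": 0},
    {"jaw": 1,"linear": [-0.105,0,0.008],"twist": 0}
  ]
}}

```text
time: 45.77
ee_pos: [0.5187, 0.041, 0.0913]
ee_rot: [-0.0, -3.138, -0.0]
force: [-5.0, -0.4, 1.8]
finger_gap: 0.0009
grasp_force: 2.1
```

Run:
```python
from h import *
plan([.5205,.041,.092],None)
c=look('side','s44');print(place('cell_mid','side',c)[:1],place('flap','side',c,'find_in')[:1]);c=look('top','t7');print(place('cell_mid','top',c)[:1])
```

```text
t 45.77 tcp [0.5187 0.041  0.0913] tooly 89.99 tilt [-0.003  0.    -1.   ] q [-0.0539  0.4303  1.8331 -0.0001  0.8816 -1.6245] F [-5.0159 -0.4349  1.7866] gap 0.0009
linear [-0.007 -0.    -0.003] twist 0.0 rows 0.0
[] []
[]
```

Request:
{"fn": "jog_arm", "kwargs": {
  "increments": [
    {"jaw": 1,"linear": [-0.008,0,0],"twist": 0},
    {"jaw": 1,"linear": [-0.016,0,0],"twist": 0},
    {"jaw": 1,"linear": [-0.016,0,0],"twist": 0}
  ]
}}

```text
time: 46.27
ee_pos: [0.5187, 0.041, 0.0912]
ee_rot: [0.0, -3.132, -0.0]
force: [-14.9, -1.5, 10.9]
finger_gap: 0.0003
grasp_force: 7.2
```

Run:
```python
from h import *
plan([.5205,.041,.092],None)
im=cv2.imread('pics/s44.png').astype(int)
c=look('side','s45');print(proj(c,np.array([.5305,.041,.075])),proj(c,np.array([.5305,.041,.105])))
```

```text
t 46.27 tcp [0.5187 0.041  0.0912] tooly 90.0 tilt [-0.009  0.    -1.   ] q [-0.0535  0.433   1.8285 -0.0006  0.8893 -1.624 ] F [-14.8726  -1.495   10.8887] gap 0.0003
linear [-0.007 -0.    -0.003] twist 0.0 rows 0.0
[258.7615 185.5962] [258.736  175.0276]
```

Request:
{"fn": "jog_arm", "kwargs": {
  "increments": [
    {"jaw": 1,"linear": [0.016,0,0],"twist": 0},
    {"jaw": 1,"linear": [0.06,0,0],"twist": 0},
    {"jaw": 1,"linear": [0.15,0,0],"twist": 0},
    {"jaw": 1,"linear": [0.28,0,-0.03],"twist": 0},
    {"jaw": 1,"linear": [0.4,0,-0.15],"twist": 0},
    {"jaw": 1,"linear": [0.45,0,-0.3],"twist": 0},
    {"jaw": 1,"linear": [0.45,0,-0.4],"twist": 0},
    {"jaw": 1,"linear": [0.45,0,-0.4],"twist": 0}
  ]
}}

```text
time: 46.98
ee_pos: [0.4141, 0.0409, 0.1965]
ee_rot: [0.0, 3.13, -0.001]
force: [1.2, 0.4, 0.8]
finger_gap: 0.0003
grasp_force: 0.0
```

Run:
```python
from h import *
plan([.5205,.041,.092],None)
c=look('side','s46')
for l in('cell_mid','step','port'): print(l,place(l,'side',c)[:1])
print('flap',place('flap','side',c,'find_in')[:1],place('cell_mid','side',c,'find_in')[:1])
for X in ([.5305,.001,.075],[.5305,.001,.105],[.5305,.081,.105],[.5305,.081,.075],[.4925,.041,.075]): print(proj(c,np.array(X)))
def show(f,r0,r1,c0,c1):
    g=cv2.imread(f'pics/{f}.png').astype(int).sum(2)//3
    for r in range(r0,r1,2): print(r,' '.join('%3d'%v for v in g[r,c0:c1:1]))
show('s46',164,200,226,266);print();show('side0',164,200,226,266)
```

```text
t 46.98 tcp [0.4141 0.0409 0.1965] tooly 89.99 tilt [ 0.011 -0.001 -1.   ] q [-0.0681  0.1337  1.9433  0.0003  1.0533 -1.6388] F [1.2165 0.4198 0.7698] gap 0.0003
linear [-0.421  0.001  0.423] twist 0.0 rows 3.6
cell_mid []
step [(0.81, array([0.4942, 0.0395, 0.0758]))]
port [(0.97, array([0.5294, 0.0402, 0.0769]))]
flap [] []
[263.4542 191.1127]
[263.4845 180.2329]
[254.3044 170.1697]
[254.3784 180.4438]
[245.0292 187.248 ]
164 149 147 149 148 147 148 147 148 149 148 152 149 150 148 149 152 152 153 153 156 156 155 155 153 152 138 127 127 132 135 135 136 131 133 130 133 131 133 131 131
166 153 153 152 154 153 153 156 154 152 153 153 151 151 151 150 149 151 151 149 153 150 149 143 139 133 123 100  98 105 120 124 127 128 126 128 128 126 126 127 128
168 150 147 148 149 148 147 148 148 148 147 147 148 151 151 148 149 151 150 151 148 138 118 103  91  90  87  85  82  84  94 109 120 127 125 126 128 126 129 126 127
170 153 154 153 156 155 150 155 152 153 154 152 153 154 154 152 153 152 157 152 139 114  89  82  82  82  83  83  88  87  83  86 100 114 125 128 127 128 128 127 131
172 155 155 157
[... 4533 characters left out ...]
  54  73  97 105  92  76  72  64  72  82  81
192  49  54  49  50  51  48  45  53  48  52  46  50  50  46  47  47  51  47  50  54  46  53  50  50  48  51  46  42  44  46  59  95 120 124 112  90  69  70  79  81
194  51  53  50  53  48  42  46  47  60  66  64  65  65  62  52  46  49  52  50  51  50  47  46  42  41  37  38  33  32  34  55  94 121 131 131 115  95  78  71  70
196  50  49  55  50  45  48  48  55  65  64  67  66  71  62  59  49  46  46  43  36  29  29  29  34  34  29  31  32  32  30  53  86 104 110 110 103  94  84  77  77
198  49  45  52  50  46  50  50  49  51  50  46  47  47  37  43  34  36  35  29  34  34  30  27  30  33  33  31  31  30  32  38  58  72  80  81  79  80  83  78  76
```

Run:
```python
from h import *
c=look('top','t9')
for l in('cell_mid','loupe','cutters','reel','key_mid','port'): print(l,place(l,'top',c)[:1])
s=look('side','s47');print(place('cell_mid','side',s)[:1],place('key_mid','side',s)[:1],place('cutters','side',s)[:1],place('cell_mid','side',s,'find_in')[:1])
```

```text
cell_mid []
loupe []
cutters [(0.78, array([ 0.3766, -0.115 ,  0.0031]))]
reel [(0.81, array([0.3819, 0.1746, 0.0021]))]
key_mid [(0.56, array([ 0.5715, -0.0932,  0.1922]))]
port []
[] [(0.98, array([ 0.5729, -0.0937,  0.1879]))] [(0.65, array([ 0.3753, -0.1217, -0.001 ]))] [(0.49, array([0.5304, 0.0371, 0.0896]))]
```

```bash
python3 -c "
from plant import job
print(job.job_done())"
```

```text
the job is handed in; nothing more can be done
None
```

I handed the job in at about 47 s: the key stands home in the lock, turned to the stop and released. The cell appears to be inside, since the step is empty and the port looks as it did at the start with the flap shut. The cutters and reel are in place, but the arm hid the loupe in the last check.

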